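# Set hanging eyes in wreath name slats and sort them by colour

### The arm

A 7-joint arm with a two-finger parallel gripper is mounted at the origin on the work surface. World frame = base frame: x ahead of the robot, y to its left, z up, the work surface at z = 0. Lengths are in m, angles in rad, forces in N, time in s.
With the tool pointing down it reaches from about 0.375 to 0.925 m from the base axis. Payload 3.1 kg.
Tool frame: the origin (TCP) lies on the centre line of the jaws, within the pads' length; the fingertips stand 22 mm ahead of it and the grasp point (between the pads) lies 3 mm ahead of it; z points along the fingers, x is the direction in which the jaws open and shut, and the axes are right-handed (so a half turn about z gives the same grasp; the last joint's range is limited). The gripper opens to 85 mm and grips with 20 to 120 N. Pads are 22 mm wide; open, the fingers measure 114 mm over their backs; the gripper's body (76 mm by 85 mm) begins 54 mm behind the grasp point. The pads swing forward as they close: fully open they stand 13 mm farther back than shut.
Start: joints at [-1.398, 0.383, 0.044, 1.598, -0.018, 1.161, -0.05], TCP at [0.174, 0.626, 0.228] pointing down, gripper open.
Joint ranges: [-2.61, 2.61], [-0.41, 2.15], [-1.48, 1.57], [0, 2.5], [-1.57, 4.71], [0.05, 1.97], [-2.85, 2.85]. Speed limits (rad/s): [2.79, 2.79, 3.14, 3.14, 3.14, 3.14, 3.14].

### API

Orientations are given as a unit quaternion [x, y, z, w].
In Python, from bench import readout, cams, job gives the robot as it stands.
- The arm moves only by the shell command python3 -m crank 'ROWS' [OPENING] [FORCE]. ROWS is JSON, a list of rows, each a list of 6 numbers: the shift along the tool's x, y, z in m, then the turn, a rotation vector about the tool's x, y, z in rad. A call has exactly 8 rows; each row shifts and turns the commanded pose from where the row before left it, along the tool's axes as they then stand; what a row does not reach is not made up. A row lasts 1/12 s, in which the tool goes at most 41.7 mm and 7.16 degrees, less where a joint would pass 70% of its speed; a pose out of reach is approached as far as the arm can. A call with a gripper value outside its range is refused whole. OPENING is the opening, from 0 (shut) to 1 (fully open), set as the call begins (- or left out, the last holds). The fingers move at their own pace and stop on an object; FORCE is the grip in N (left out, the last holds). Time passes only in rows, so rows that do not move let the fingers close, or fill a call up. It gives the time, the measured TCP pose, the force and the opening at its end, in the units of the state.
- readout.sense(): the state, without advancing time (a new reading comes with each control period).
- cams.capture(name): name is "scene" or "top" or "wrist"; returns (picture, depth): 420x560x3 uint8, red, green, blue; 420x560 float32, m along the optical axis (not along the pixel's ray), 0 where there is no reading.
- cams.get_calibration(name): a dict with "fx", "fy", "cx", "cy" (pixels), "position" and "orientation" of the camera in the world. Camera axes: x right, y down, z forward; pixel columns grow to the right and rows downward; lengths in m; the calibration is good to about 2 mm. A picture is of the moment at which its call begins: read the wrist's pose just before it. get_calibration takes no time and is no camera call; for the wrist camera it gives the pose at the moment of the call.
- job.close_job(): hands the job in, once; it reports no verdict.
Trained networks look in the newest picture that a camera, given by its name, has taken for a name from the list of things; names that differ only in an ending like _2 or _b are one class to them, and where a whole thing is asked for, a point or a joint stands for the part that bears it (a point fixed in the world has none). Each returns a list of dicts, best first, with "conf" (0 to 1); they miss things now and then, are a little off and sometimes report something else, mostly with a low value. They report only what shows in the picture. A call takes as long as a camera call. They do not tell look-alikes from the thing itself.
- cams.find_in(target, camera): "position" ([column, row] as shares, 0 to 1, of the picture: columns of its width, rows of its height, amid what is visible of it).
- cams.regions_of(target, camera): "pixels" (420x560 bool, what is visible of it) and "position" ([column, row] as shares, 0 to 1, of the picture: columns of its width, rows of its height, amid what is visible of it).
- cams.pinpoint(target, camera): "position" ([column, row] as shares, 0 to 1, of the picture: columns of its width, rows of its height: a listed point, or the origin of a listed thing).
The state is a dict: "time_s": time; "joints": joint angles; "joint_velocities": joint speeds; "joint_efforts": joint torques, N m; "tcp_pos": TCP position; "tcp_rot": TCP orientation; "force": force on the tool from outside, world axes, zero at the start; "moment": the same for the moment, N m; "opening": finger opening in m.
Only numpy, scipy, OpenCV 4.12 (cv2) and the standard library are available. Lean on these libraries where they do the work, as an engineer would, in place of code of your own. Each camera call takes 0.05 s, during which the arm holds its last target.

### The job

Set the hanging eyes in the wreath slats: put every slat that is on the table into the eyelet press, one per lane, lying flat on the bed, pushed up flush against both the end stop (front of the grey beam) and the lane's side stop. With all of them registered together, pull the sprung black handle towards you all the way to its stop, keep it there a moment, and let it spring fully home. Then take the slats out and lay the red ones in the red tray and the green ones in the green tray, leaving the ribbon spool, pine cone and cinnamon bundle where they are.

Things in the scene. Friction and masses are not known exactly. Their poses are not given: they have to be found in the camera images.
- press: fixed eyelet press; origin at table level. Aluminium bed x -70 to 85, y -172 to 170 mm, top at z = 10 mm. A grey beam along y on its far side, top z = 60; its near face at x = 40 mm is the end stop. Over each lane a 20 mm wide dark nose juts 9 mm from the beam, underside z = 39. Four lanes along x, loaded from the near (-x) side, the robot's side
- lane_1 (a point): where the centre of a registered slat belongs (slat flat along the press's x, centre at z = 16 mm) in lane 1, the rightmost (x = -2, y = -141 mm in the press frame). Dark blocks (x = 3 to 37 mm, top z = 24 mm) flank its far end 38 mm apart: the right one is the side stop, its face 14 mm to the right of this point; the left one stands 10 mm clear of the slat
- lane_2 (a point): where the centre of a registered slat belongs (slat flat along the press's x, centre at z = 16 mm) in lane 2, next to the rightmost (x = -2, y = -81 mm in the press frame). Dark blocks (x = 3 to 37 mm, top z = 24 mm) flank its far end 38 mm apart: the right one is the side stop, its face 14 mm to the right of this point; the left one stands 10 mm clear of the slat
- lane_3 (a point): where the centre of a registered slat belongs (slat flat along the press's x, centre at z = 16 mm) in lane 3, next to the leftmost (x = -2, y = -21 mm in the press frame). Dark blocks (x = 3 to 37 mm, top z = 24 mm) flank its far end 38 mm apart: the right one is the side stop, its face 14 mm to the right of this point; the left one stands 10 mm clear of the slat
- lane_4 (a point): where the centre of a registered slat belongs (slat flat along the press's x, centre at z = 16 mm) in lane 4, the leftmost (x = -2, y = 39 mm in the press frame). Dark blocks (x = 3 to 37 mm, top z = 24 mm) flank its far end 38 mm apart: the right one is the side stop, its face 14 mm to the right of this point; the left one stands 10 mm clear of the slat
- pull (a joint): sprung pull handle of the press: 0 = home, 0.045 m = fully out at its stop, towards the press's -x (the robot). Takes about 5 N to start and 12 N at the stop; springs back when let go
- pull_grip (a point): grip point on the pull handle (moves with it), 52 mm above the table: an upright black bar 14 mm thick along the press's x (pull direction), 44 mm wide along y, z = 12 to 64 mm. Home: x = -22, y = 140 mm in the press frame, 55 mm clear of the beam; a thin rod joins them, top at z = 24 mm
- red_a: red-painted wooden name slat with bare wood edges, a plain bar 84 (its x) x 28 (y) x 12 mm (z), the same any way round; origin at its very centre. Starts flat on the table; may be absent
- red_b: red-painted wooden name slat with bare wood edges, a plain bar 84 (its x) x 28 (y) x 12 mm (z), the same any way round; origin at its very centre. Starts flat on the table; may be absent
- red_c: red-painted wooden name slat with bare wood edges, a plain bar 84 (its x) x 28 (y) x 12 mm (z), the same any way round; origin at its very centre. Starts flat on the table; may be absent
- green_a: green-painted wooden name slat with bare wood edges, a plain bar 84 (its x) x 28 (y) x 12 mm (z), the same any way round; origin at its very centre. Starts flat on the table; may be absent
- green_b: green-painted wooden name slat with bare wood edges, a plain bar 84 (its x) x 28 (y) x 12 mm (z), the same any way round; origin at its very centre. Starts flat on the table; may be absent
- tray_red: fixed open red plastic tray, 130 (x) x 150 (y) x 35 mm high outside, walls and floor 5 mm; origin at the centre of its underside
- tray_green: fixed open green plastic tray, 130 (x) x 150 (y) x 35 mm high outside, walls and floor 5 mm; origin at the centre of its underside
- spool: bystander: olive ribbon spool standing up, 72 mm across, 80 mm high; origin under its centre
- pinecone: bystander: brown pine cone, about 60 mm across, 58 mm high; origin under its centre
- cinnamon: bystander: bundle of cinnamon sticks tied with olive ribbon, 150 (x) x 46 x 40 mm; origin under its centre
Things that resemble listed ones, but are neither listed nor needed, are in the scene too. Leave any blue look-alike of the red_a alone. Leave any yellow look-alike of the green_a alone.

How it is judged:
On the way, in this order (a step that is already met when the one before it is completed fails the run):
1. every slat present lies registered in a lane, with the handle home (x of red_a in the frame of press between -0.005 and 0.001 m and z of red_a in the frame of press between 0.013 and 0.0195 m and angle between the x axis of each of red_a, red_b, red_c, green_a, green_b and the x axis of press, either way round below 0.06 rad and (y of red_a in the frame of press between -0.1435 and -0.138 m or y of red_a in the frame of press between -0.0835 and -0.078 m or y of red_a in the frame of press between -0.0235 and -0.018 m or y of red_a in the frame of press between 0.0365 and 0.042 m) and x of red_b in the frame of press between -0.005 and 0.001 m and z of red_b in the frame of press between 0.013 and 0.0195 m and (y of red_b in the frame of press between -0.1435 and -0.138 m or y of red_b in the frame of press between -0.0835 and -0.078 m or y of red_b in the frame of press between -0.0235 and -0.018 m or y of red_b in the frame of press between 0.0365 and 0.042 m) and x of red_c in the frame of press between -0.005 and 0.001 m and z of red_c in the frame of press between 0.013 and 0.0195 m and (y of red_c in the frame of press between -0.1435 and -0.138 m or y of red_c in the frame of press between -0.0835 and -0.078 m or y of red_c in the frame of press between -0.0235 and -0.018 m or y of red_c in the frame of press between 0.0365 and 0.042 m) and x of green_a in the frame of press between -0.005 and 0.001 m and z of green_a in the frame of press between 0.013 and 0.0195 m and (y of green_a in the frame of press between -0.1435 and -0.138 m or y of green_a in the frame of press between -0.0835 and -0.078 m or y of green_a in the frame of press between -0.0235 and -0.018 m or y of green_a in the frame of press between 0.0365 and 0.042 m) and x of green_b in the frame of press between -0.005 and 0.001 m and z of green_b in the frame of press between 0.013 and 0.0195 m and (y of green_b in the frame of press between -0.1435 and -0.138 m or y of green_b in the frame of press between -0.0835 and -0.078 m or y of green_b in the frame of press between -0.0235 and -0.018 m or y of green_b in the frame of press between 0.0365 and 0.042 m) and value of joint pull below 0.008 m), for 0.2 s.
2. the handle is pulled to its stop with every slat still registered (x of red_a in the frame of press between -0.005 and 0.001 m and z of red_a in the frame of press between 0.013 and 0.0195 m and angle between the x axis of each of red_a, red_b, red_c, green_a, green_b and the x axis of press, either way round below 0.06 rad and (y of red_a in the frame of press between -0.1435 and -0.138 m or y of red_a in the frame of press between -0.0835 and -0.078 m or y of red_a in the frame of press between -0.0235 and -0.018 m or y of red_a in the frame of press between 0.0365 and 0.042 m) and x of red_b in the frame of press between -0.005 and 0.001 m and z of red_b in the frame of press between 0.013 and 0.0195 m and (y of red_b in the frame of press between -0.1435 and -0.138 m or y of red_b in the frame of press between -0.0835 and -0.078 m or y of red_b in the frame of press between -0.0235 and -0.018 m or y of red_b in the frame of press between 0.0365 and 0.042 m) and x of red_c in the frame of press between -0.005 and 0.001 m and z of red_c in the frame of press between 0.013 and 0.0195 m and (y of red_c in the frame of press between -0.1435 and -0.138 m or y of red_c in the frame of press between -0.0835 and -0.078 m or y of red_c in the frame of press between -0.0235 and -0.018 m or y of red_c in the frame of press between 0.0365 and 0.042 m) and x of green_a in the frame of press between -0.005 and 0.001 m and z of green_a in the frame of press between 0.013 and 0.0195 m and (y of green_a in the frame of press between -0.1435 and -0.138 m or y of green_a in the frame of press between -0.0835 and -0.078 m or y of green_a in the frame of press between -0.0235 and -0.018 m or y of green_a in the frame of press between 0.0365 and 0.042 m) and x of green_b in the frame of press between -0.005 and 0.001 m and z of green_b in the frame of press between 0.013 and 0.0195 m and (y of green_b in the frame of press between -0.1435 and -0.138 m or y of green_b in the frame of press between -0.0835 and -0.078 m or y of green_b in the frame of press between -0.0235 and -0.018 m or y of green_b in the frame of press between 0.0365 and 0.042 m) and value of joint pull above 0.0415 m), for 0.1 s.
3. the handle has sprung home again (value of joint pull below 0.004 m), for 0.2 s.
At the end, for the whole second after the job is handed in: every slat present rests in the tray of its own colour and the handle is home within 4 mm; before that, all slats lay flat within 3 mm of both stops and 0.06 rad of square while the handle was pulled to within 3.5 mm of its stop (x of red_a in the frame of tray_red between -0.06 and 0.06 m and y of red_a in the frame of tray_red between -0.07 and 0.07 m and z of red_a in the frame of tray_red between 0 and 0.036 m and linear speed of each of red_a, red_b, red_c, green_a, green_b below 0.03 m/s and x of red_b in the frame of tray_red between -0.06 and 0.06 m and y of red_b in the frame of tray_red between -0.07 and 0.07 m and z of red_b in the frame of tray_red between 0 and 0.036 m and x of red_c in the frame of tray_red between -0.06 and 0.06 m and y of red_c in the frame of tray_red between -0.07 and 0.07 m and z of red_c in the frame of tray_red between 0 and 0.036 m and x of green_a in the frame of tray_green between -0.06 and 0.06 m and y of green_a in the frame of tray_green between -0.07 and 0.07 m and z of green_a in the frame of tray_green between 0 and 0.036 m and x of green_b in the frame of tray_green between -0.06 and 0.06 m and y of green_b in the frame of tray_green between -0.07 and 0.07 m and z of green_b in the frame of tray_green between 0 and 0.036 m and value of joint pull below 0.004 m); the robot touches nothing.
It fails at once if the spool is pushed away by more than 40 mm (distance of spool from where it was at the start of the episode above 0.04 m).
It fails at once if the pinecone is pushed away by more than 40 mm (distance of pinecone from where it was at the start of the episode above 0.04 m).
It fails at once if the cinnamon is pushed away by more than 40 mm (distance of cinnamon from where it was at the start of the episode above 0.04 m).
Of red_a, red_b, red_c, green_a, green_b only 3 to 4 are there at a start; the rules pass over those that are not, and their reading is None.
At some moment in a run one of red_a, red_b, red_c, green_a, green_b may be knocked a few centimetres aside while the robot is not near it.
Once in a run the grip may slacken for a moment while it holds something.
It also fails if it takes over 210 s, if anything falls off the work surface, if the arm or the gripper's body presses on something with over 40 N, if the wrist force passes 120 N, or if a joint passes its speed limit or range.

## Working session

There is one attempt and no reset: what is moved stays moved. The work goes in short steps, Python scripts to look and compute and a shell command to move; the robot and the scene stay as the last step left them, time stands still between calls to the robot, and variables do not carry over. Pictures are saved under pics/ and viewed, and the job is handed in when it is done.

```bash
ls -la; mkdir -p pics
python3 - <<'E'
from bench import readout, cams, job
import cv2
print(readout.sense())
for n in ["scene","top","wrist"]:
    p,d=cams.capture(n); cv2.imwrite(f"pics/{n}0.png",p[:,:,::-1]); print(n,cams.get_calibration(n))
E
```

```text
total 12
drwxr-xr-x  3 agent agent 4096 Dec  7 08:47 .
drwxr-xr-x 23 root  root  4096 Dec  7 08:47 ..
drwxr-xr-x  2 agent agent 4096 Dec  7 08:47 pics
{'time_s': 0.0, 'joints': array([-1.39781594,  0.38387321,  0.04388663,  1.59958356, -0.01790414,
        1.1611615 , -0.04987893]), 'joint_velocities': array([ 6.48198657e-04, -1.03649767e-03, -1.19560212e-03, -3.54022416e-04,
        1.28668164e-03, -3.11567183e-05, -1.06802717e-03]), 'joint_efforts': array([ 9.28120539e-05, -4.33471298e+01,  1.02456741e+00, -2.49507540e+01,
        1.07004380e-02,  1.16127208e-02,  1.31915066e-06]), 'tcp_pos': array([0.17364835, 0.62539553, 0.22675885]), 'tcp_rot': array([ 0.79606311,  0.60521219, -0.00099773,  0.00085837]), 'force': array([-0.69460686, -0.0402731 ,  1.08201366]), 'moment': array([0.00911783, 0.01656323, 0.04082192]), 'opening': 0.08528214588263683}
scene {'fx': 463.9585316164629, 'fy': 463.9585316164629, 'cx': 283.152608048713, 'cy': 208.78565813204887, 'position': array([0.86438947, 0.64775306, 1.09238501]), 'orientation': array([ 0.28321474,  0.90766101, -0.29693015, -0.08816679])}
top {'fx': 401.4277049847961, 'fy': 401.4277049847961, 'cx': 279.1954096040279, 'cy': 210.90737770229848, 'position': array([0.29516566, 0.06879372, 1.05556897]), 'orientation': array([ 0.7115315 , -0.69762083,  0.06500303, -0.05312917])}
wrist {'fx': 316.1584517241181, 'fy': 316.1584517241181, 'cx': 278.8626371052826, 'cy': 211.12871185447128, 'position': array([0.11103413, 0.64325186, 0.37266627]), 'orientation': array([0.78913789, 0.60037625, 0.07786068, 0.10367003])}
```

View pics/scene0.png

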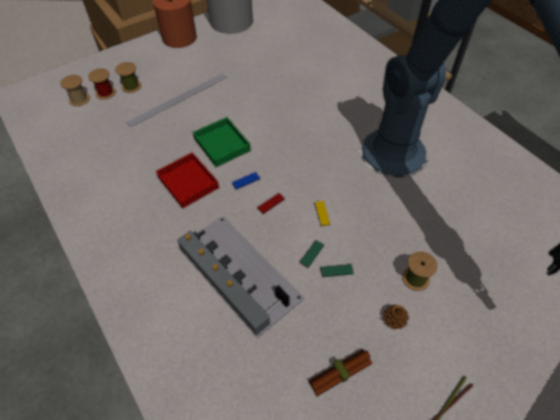

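View pics/top0.png

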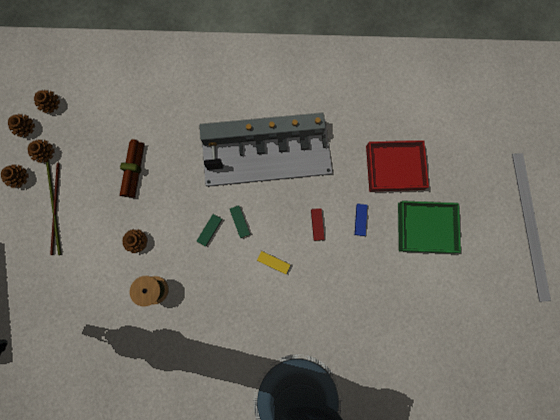

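View pics/wrist0.png

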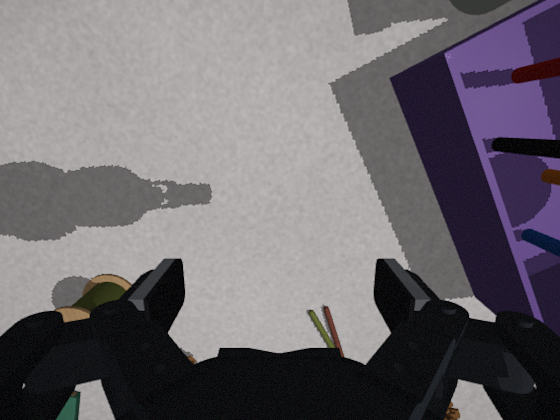

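Three slats show: two green at top-picture pixels (210,230) and (240,221), and one red at (318,224). The blue (361,220) and yellow (275,262) are look-alikes. Next I'll measure positions.

```bash
cat > h.py <<'E'
from bench import readout, cams, job
import cv2, numpy as np
from scipy.spatial.transform import Rotation as R
def cloud(p,d,c):
    v,u=np.mgrid[0:420,0:560]
    P=np.stack([(u-c['cx'])/c['fx']*d,(v-c['cy'])/c['fy']*d,d],-1)
    W=P@R.from_quat(c['orientation']).as_matrix().T+c['position']
    W[d<=0]=np.nan
    return W
def shot(n,save=None):
    c=cams.get_calibration(n); p,d=cams.capture(n)
    if save: cv2.imwrite(f"pics/{save}.png",p[:,:,::-1])
    return p,d,cloud(p,d,c),c
def proj(c,X):
    q=(np.asarray(X)-c['position'])@R.from_quat(c['orientation']).as_matrix()
    return np.stack([c['fx']*q[...,0]/q[...,2]+c['cx'],c['fy']*q[...,1]/q[...,2]+c['cy']],-1)
def hsvmask(p,col):
    h=cv2.cvtColor(p,cv2.COLOR_RGB2HSV); H,S,V=[h[...,i].astype(int) for i in range(3)]
    if col=='red': return ((H<8)|(H>172))&(S>140)&(V>50)
    if col=='green': return (H>50)&(H<95)&(S>90)&(V>35)
    if col=='blue': return (H>105)&(H<130)&(S>140)
    if col=='yellow': return (H>18)&(H<35)&(S>140)
def slats(p,W,zlo,zhi,cols=('red','green')):
    out=[]
    for col in cols:
        m=hsvmask(p,col)&(W[...,2]>zlo)&(W[...,2]<zhi)
        n,l,s,_=cv2.connectedComponentsWithStats(m.astype(np.uint8))
        for i in range(1,n):
            if s[i,4]<60: continue
            pts=W[l==i]; z=np.median(pts[:,2])
            (cx,cy),(w,h),a=cv2.minAreaRect((pts[:,:2]*1000).astype(np.float32))
            if w<h: w,h,a=h,w,a+90
            a=(a+90)%180-90
            out.append((col,s[i,4],round(cx,1),round(cy,1),round(w,1),round(h,1),round(a,2),round(z*1000,1),np.round(np.nanmean(pts[:,:2],0)*1000,1)))
    return out
def st():
    s=readout.sense(); r=R.from_quat(s['tcp_rot']).as_matrix()
    print('t',round(s['time_s'],2),'tcp',np.round(s['tcp_pos']*1000,1),'xax',np.round(r[:,0],4),'zax',np.round(r[:,2],4),'yaw',round(np.degrees(np.arctan2(r[1,0],r[0,0])),2),'F',np.round(s['force'],1),'op',round(s['opening']*1000,1),'j',np.round(s['joints'],2))
    return s
E
python3 - <<'E'
from h import *
p,d,W,c=shot('top')
for s in slats(p,W,0.003,0.03,('red','green','blue','yellow')): print(s)
# press fit
z=W[...,2]
for n,lo,hi in [('beam',.052,.07),('bed',.006,.014)]:
    m=(z>lo)&(z<hi)
    k,l,s,_=cv2.connectedComponentsWithStats(m.astype(np.uint8))
    for i in range(1,k):
        if s[i,4]>300:
            pts=W[l==i]; print(n,s[i],np.median(pts[:,2]),cv2.minAreaRect((pts[:,:2]*1000).astype(np.float32)))
for n in ['tray_red','tray_green','press','lane_1','lane_2','lane_3','lane_4','pull_grip']:
    for r in cams.pinpoint(n,'top')[:2]:
        u,v=r['position'][0]*560,r['position'][1]*420
        print(n,round(r['conf'],2),round(u,1),round(v,1),np.round(W[int(v),int(u)]*1000,1))
for n in ['red_a','green_a']:
    for r in cams.find_in(n,'top'): print(n,round(r['conf'],2),np.round(np.array(r['position'])*[560,420],0))
E
```

```text
('red', np.int32(111), 596.6, -185.5, 125.8, 3.0, 2.44, np.float64(16.8), array([ 593.8, -185.7]))
('red', np.int32(1803), 605.6, -265.5, 134.7, 116.4, -87.63, np.float64(5.7), array([ 603.3, -269.1]))
('red', np.int32(321), 439.2, -48.1, 81.3, 27.0, 5.23, np.float64(12.2), array([438.9, -47.8]))
('green', np.int32(143), 437.5, -264.9, 127.6, 3.5, -1.56, np.float64(16.5), array([ 437.5, -264.8]))
('green', np.int32(2071), 438.9, -345.5, 133.1, 118.1, 88.87, np.float64(5.9), array([ 437. , -350.5]))
('green', np.int32(302), 442.1, 157.1, 81.5, 26.1, 22.1, np.float64(12.1), array([441.7, 156.8]))
('green', np.int32(316), 418.7, 235.3, 82.8, 27.3, -28.02, np.float64(11.9), array([417.8, 235.4]))
('blue', np.int32(325), 453.7, -162.6, 81.1, 27.6, -4.1, np.float64(12.3), array([ 452.6, -162.1]))
('yellow', np.int32(330), 337.7, 65.2, 83.2, 26.7, 64.86, np.float64(12.0), array([337.2,  65.4]))
beam [ 200  112  126   29 2149] 0.05974207174159618 ((685.0748291015625, 100.85784912109375), (56.06626510620117, 327.05279541015625), 6.9435343742370605)
bed [ 204  127  129   59 4151] 0.00997264542
[... 639 characters left out ...]
.6 -337.5    5.7]
tray_green 0.59 246.8 155.0 [626.7 145.5   7.6]
press 0.61 268.2 155.6 [624.7  85.9   9.4]
lane_1 0.91 315.6 149.1 [644.2 -41.3  11. ]
lane_1 0.86 295.4 149.3 [644.3  12.8   6.8]
lane_2 0.91 315.6 149.1 [644.2 -41.3  11. ]
lane_2 0.86 295.4 149.3 [644.3  12.8   6.8]
lane_3 0.91 315.6 149.1 [644.2 -41.3  11. ]
lane_3 0.86 295.4 149.3 [644.3  12.8   6.8]
lane_4 0.91 315.6 149.1 [644.2 -41.3  11. ]
lane_4 0.86 295.4 149.3 [644.3  12.8   6.8]
pull_grip 0.58 213.3 162.3 [586.  224.9  62.6]
pull_grip 0.37 133.3 171.1 [567.5 439.3  25.4]
red_a 0.77 [356. 222.]
red_a 0.68 [316. 223.]
green_a 0.91 [273. 263.]
green_a 0.87 [211. 226.]
green_a 0.79 [238. 222.]
green_a 0.49 [433. 227.]
```

```bash
python3 -m crank '[[-0.02,0.021,0.002,0,0,0],[-0.02,0.021,0.002,0,0,0],[-0.02,0.021,0.002,0,0,0],[-0.02,0.021,0.002,0,0,0],[-0.02,0.021,0.002,0,0,0],[-0.02,0.021,0.002,0,0,0],[-0.02,0.021,0.002,0,0,0],[-0.02,0.021,0.002,0,0,0]]' 0.65
python3 -m crank '[[-0.02,0.021,0.002,0,0,0],[-0.02,0.021,0.002,0,0,0],[-0.02,0.021,0.002,0,0,0],[-0.02,0.021,0.002,0,0,0],[-0.02,0.021,0.002,0,0,0],[-0.02,0.021,0.002,0,0,0],[-0.01,0.01,0,0,0,0.1],[0,0,0,0,0,0.11]]'
cat >> h.py <<'E'
def plan(x,y,z,yaw,n=None):
    "print tool-frame delta (translate first, then turn) from measured pose; mm, deg"
    s=readout.sense(); r=R.from_quat(s['tcp_rot']).as_matrix()
    d=r.T@(np.array([x,y,z])/1000-s['tcp_pos'])
    cy=np.degrees(np.arctan2(r[1,0],r[0,0])); dy=(yaw-cy+90)%180-90
    T=R.from_euler('z',cy+dy,degrees=True).as_matrix()@np.diag([1,-1,-1])
    rv=R.from_matrix(r.T@T).as_rotvec()
    print('PLAN d(m)',np.round(d,4),'rot',np.round(rv,4),'rows>=',int(np.ceil(np.linalg.norm(d)/.035)),'+',int(np.ceil(np.linalg.norm(rv)/.12)))
    return d,rv
E
python3 - <<'E'
from h import *
st(); p,d,W,c=shot('wrist','w1')
for s in slats(p,W,0.003,0.03): print(s)
E
```

```text
time_s: 1.37
tcp_pos: [0.2936, 0.426, 0.2123]
tcp_rot: [0.796, 0.605, 0.0, -0.0]
force: [-0.3, 0.5, -0.3]
opening: 0.0557
time_s: 2.03
tcp_pos: [0.3916, 0.2611, 0.2003]
tcp_rot: [0.858, 0.513, 0.0, 0.001]
force: [0.1, -0.6, 1.0]
opening: 0.0559
t 2.03 tcp [391.6 261.1 200.3] xax [ 4.736e-01  8.807e-01 -7.000e-04] zax [ 8.0e-04 -1.2e-03 -1.0e+00] yaw 61.73 F [ 0.1 -0.6  1. ] op 55.9 j [-0.97  0.07  0.3   2.06 -0.02  1.02  0.42]
('red', np.int32(283), 404.2, -49.5, 28.7, 13.6, -83.78, np.float64(11.4), array([403.8, -46.9]))
('red', np.int32(91), 467.6, -48.0, 18.9, 10.7, -73.1, np.float64(11.7), array([467.6, -49.2]))
('green', np.int32(1708), 418.3, 237.0, 82.1, 26.4, -28.16, np.float64(11.8), array([416.7, 238.1]))
('green', np.int32(302), 414.8, 148.0, 25.6, 24.6, -67.48, np.float64(11.5), array([409.5, 148.8]))
('green', np.int32(849), 453.6, 163.6, 54.4, 26.8, 21.51, np.float64(11.6), array([457.3, 168. ]))
```

View pics/w1.png

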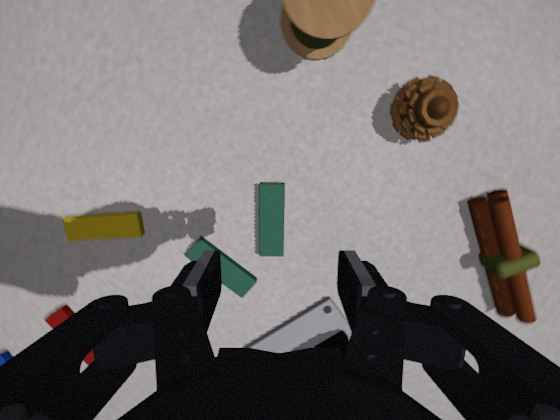

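Run:
```python
from h import *
plan(407.7,242.2,25,61.9)
```

```text
PLAN d(m) [-0.0104  0.025   0.1754] rot [ 0.0003 -0.0002 -0.0044] rows>= 6 + 1
```

```bash
python3 -m crank '[[-0.003,0.008,0.025,0,0,0],[-0.003,0.008,0.03,0,0,0],[-0.003,0.007,0.03,0,0,0],[-0.001,0.002,0.03,0,0,0],[0,0,0.025,0,0,0],[0,0,0,0,0,0],[0,0,0,0,0,0],[0,0,0,0,0,0]]'
python3 - <<'E'
from h import *
st();plan(407.7,242.2,25,61.9)
E
```

```text
time_s: 2.75
tcp_pos: [0.4076, 0.2464, 0.0614]
tcp_rot: [0.855, 0.519, 0.001, -0.0]
force: [0.9, 0.2, -0.4]
opening: 0.0557
t 2.75 tcp [407.6 246.4  61.4] xax [0.461  0.8874 0.0021] zax [ 0.0016  0.0015 -1.    ] yaw 62.55 F [ 0.9  0.2 -0.4] op 55.7 j [-0.9   0.3   0.3   2.15 -0.14  0.71  0.58]
PLAN d(m) [-0.0037  0.002   0.0364] rot [ 0.0007 -0.0021  0.0114] rows>= 2 + 1
```

```bash
python3 -m crank '[[-0.002,0.001,0.018,0,0,0.01],[-0.002,0.001,0.018,0,0,0],[0,0,0,0,0,0],[0,0,0,0,0,0],[0,0,0,0,0,0],[0,0,0,0,0,0],[0,0,0,0,0,0],[0,0,0,0,0,0]]'
python3 - <<'E'
from h import *
st()
E
python3 -m crank '[[0,0,0,0,0,0],[0,0,0,0,0,0],[0,0,0,0,0,0],[0,0,0,0,0,0],[0,0,0,0,0,0],[0,0,0,0,0,0],[0,0,0,0,0,0],[0,0,0,0,0,0]]' 0.15 40
python3 - <<'E'
from h import *
st()
E
```

```text
time_s: 3.42
tcp_pos: [0.4073, 0.2413, 0.0251]
tcp_rot: [0.858, 0.514, 0.001, -0.0]
force: [0.1, -0.7, -0.3]
opening: 0.0557
t 3.42 tcp [407.3 241.3  25.1] xax [0.4711 0.8821 0.0019] zax [ 0.0014  0.0014 -1.    ] yaw 61.89 F [ 0.1 -0.7 -0.3] op 55.7 j [-0.88  0.37  0.29  2.16 -0.17  0.63  0.61]
time_s: 4.08
tcp_pos: [0.4066, 0.2406, 0.0241]
tcp_rot: [0.858, 0.514, -0.0, 0.0]
force: [-0.6, -0.9, -0.8]
opening: 0.0128
t 4.08 tcp [406.6 240.6  24.1] xax [ 4.713e-01  8.820e-01 -2.000e-04] zax [-1.e-04 -1.e-04 -1.e+00] yaw 61.88 F [-0.6 -0.9 -0.8] op 12.8 j [-0.88  0.37  0.29  2.17 -0.17  0.63  0.61]
```

Run:
```python
from h import *
st(); p,d,W,c=shot('wrist','w2')
for s in slats(p,W,0.003,0.03): print(s)
```

```text
t 4.08 tcp [406.6 240.6  24.1] xax [ 4.713e-01  8.820e-01 -2.000e-04] zax [-1.e-04 -1.e-04 -1.e+00] yaw 61.88 F [-0.6 -0.9 -0.8] op 12.8 j [-0.88  0.37  0.29  2.17 -0.17  0.63  0.61]
('green', np.int32(5149), 418.7, 236.6, 83.9, 27.0, -28.94, np.float64(11.8), array([412.2, 239. ]))
('green', np.int32(309), 424.3, 148.0, 22.3, 7.4, -79.93, np.float64(11.9), array([424.3, 148.4]))
```

View pics/w2.png

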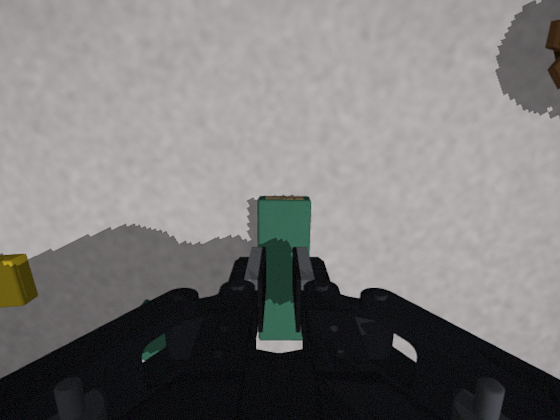

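Run:
```python
from h import *
p,d,W,c=shot('wrist')
for v in (252,262,275,290,310,330):
    print(v,[ (u,np.round(W[v,u]*1000,0).tolist()) for u in (245,254,262,266,282,298,304,310)])
```

```text
252 [(245, [401.0, 221.0, -0.0]), (254, [392.0, 236.0, 37.0]), (262, [394.0, 239.0, 37.0]), (266, [403.0, 235.0, 11.0]), (282, [407.0, 242.0, 12.0]), (298, [401.0, 254.0, 39.0]), (304, [402.0, 256.0, 37.0]), (310, [419.0, 254.0, 0.0])]
262 [(245, [393.0, 231.0, 39.0]), (254, [392.0, 237.0, 48.0]), (262, [394.0, 240.0, 49.0]), (266, [408.0, 232.0, 13.0]), (282, [412.0, 240.0, 12.0]), (298, [401.0, 253.0, 48.0]), (304, [402.0, 255.0, 48.0]), (310, [407.0, 256.0, 39.0])]
275 [(245, [391.0, 234.0, 60.0]), (254, [393.0, 237.0, 59.0]), (262, [395.0, 239.0, 57.0]), (266, [415.0, 228.0, 12.0]), (282, [419.0, 236.0, 12.0]), (298, [401.0, 252.0, 60.0]), (304, [401.0, 254.0, 60.0]), (310, [402.0, 256.0, 61.0])]
290 [(245, [391.0, 236.0, 73.0]), (254, [393.0, 239.0, 72.0]), (262, [400.0, 237.0, 59.0]), (266, [422.0, 224.0, 13.0]), (282, [427.0, 232.0, 12.0]), (298, [404.0, 250.0, 64.0]), (304, [400.0, 254.0, 74.0]), (310, [401.0, 256.0, 73.0])]
310 [(245, [388.0, 240.0, 93.0]), (254, [398.0, 236.0, 74.0]), (262, [406.0, 234.0, 62.0]), (266, [434.0, 218.0, 12.0]), (282, [438.0, 226.0, 12.0]), (298, [411.0, 246.0, 64.0]), (304, [403.0, 252.0, 79.0]), (310, [396.0, 256.0, 93.0])]
330 [(245, [388.0, 241.0, 102.0]), (254, [406.0, 231.0, 73.0]), (262, [413.0, 230.0, 63.0]), (266, [446.0, 211.0, 11.0]), (282, [449.0, 220.0, 12.0]), (298, [418.0, 243.0, 65.0]), (304, [414.0, 247.0, 74.0]), (310, [395.0, 256.0, 103.0])]
```

Run:
```python
from h import *
s=readout.sense(); c=cams.get_calibration('wrist'); r=R.from_quat(s['tcp_rot']).as_matrix()
for q in [(-6,-11,22),(-6,-11,0),(-6,-11,-10),(-6,0,22),(0,0,0),(0,0,3),(-6,11,22)]:
    print(q,np.round(proj(c,s['tcp_pos']+r@(np.array(q)/1000)),0))
q=(c['position']-s['tcp_pos'])@r; print(q)
```

```text
(-6, -11, 22) [268. 228.]
(-6, -11, 0) [267. 241.]
(-6, -11, -10) [266. 249.]
(-6, 0, 22) [268. 246.]
(0, 0, 0) [279. 262.]
(0, 0, 3) [279. 260.]
(-6, 11, 22) [268. 264.]
[-2.42012841e-05 -6.50762233e-02 -1.45603069e-01]
```

```bash
python3 -m crank '[[0,0,0,0,0,0],[0,0,0,0,0,0],[0,0,0,0,0,0],[0,0,0,0,0,0],[0,0,0,0,0,0],[0,0,0,0,0,0],[0,0,0,0,0,0],[0,0,0,0,0,0]]' 0.6
python3 - <<'E'
from h import *
s=st(); p,d,W,c=shot('wrist','w3'); r=R.from_quat(s['tcp_rot']).as_matrix()
T=(W-s['tcp_pos'])@r*1000
m=(d>0)&(T[...,2]<15)
print('lowest tool-z of non-table pixels', [(np.round(T[m][i]),) for i in np.argsort(-T[m][:,2])[:5]])
for v in range(235,345,8):
    row=T[v]; k=np.where((d[v]>0)&(row[:,2]<5))[0]
    k=k[(k>180)&(k<380)]
    print(v,k.min() if len(k) else None,[ (u,np.round(T[v,u]).tolist()) for u in k[::max(1,len(k)//6)]])
E
```

```text
time_s: 4.85
tcp_pos: [0.4067, 0.2407, 0.0242]
tcp_rot: [0.858, 0.514, 0.0, -0.0]
force: [-0.2, -1.0, 0.9]
opening: 0.0514
t 4.85 tcp [406.7 240.7  24.2] xax [0.4713 0.882  0.    ] zax [-0.  0. -1.] yaw 61.88 F [-0.2 -1.   0.9] op 51.4 j [-0.88  0.37  0.28  2.17 -0.17  0.63  0.61]
lowest tool-z of non-table pixels [(array([-153.,    5.,   15.]),), (array([ 129., -100.,   15.]),), (array([ -7., -29.,  15.]),), (array([-144.,   22.,   15.]),), (array([-144.,   20.,   15.]),)]
235 None []
243 None []
251 208 [(np.int64(208), [-32.0, -11.0, -13.0]), (np.int64(213), [-30.0, -11.0, -13.0]), (np.int64(218), [-27.0, -11.0, -12.0]), (np.int64(223), [-26.0, -9.0, -8.0]), (np.int64(338), [27.0, -11.0, -12.0]), (np.int64(343), [29.0, -11.0, -13.0]), (np.int64(348), [31.0, -11.0, -12.0])]
259 203 [(np.int64(203), [-32.0, -11.0, -21.0]), (np.int64(210), [-30.0, -10.0, -20.0]), (np.int64(217), [-26.0, -11.0, -21.0]), (np.int64(224), [-26.0, -5.0, -7.0]), (np.int64(339), [25.0, -11.0, -22.0]), (np.int64(346), [28.0, -11.0, -21.0]), (np.int64(353), [31.0, -11.0, -22.0])]
267 188 [(np.int64(188), [-39
[... 2094 characters left out ...]
10.0, -36.0]), (np.int64(353), [19.0, -17.0, -75.0]), (np.int64(364), [22.0, -17.0, -75.0]), (np.int64(375), [24.0, -17.0, -75.0])]
331 181 [(np.int64(181), [-24.0, -17.0, -78.0]), (np.int64(192), [-21.0, -17.0, -79.0]), (np.int64(203), [-19.0, -17.0, -78.0]), (np.int64(346), [26.0, 10.0, -40.0]), (np.int64(357), [19.0, -17.0, -79.0]), (np.int64(368), [22.0, -17.0, -78.0]), (np.int64(379), [25.0, -17.0, -78.0])]
339 181 [(np.int64(181), [-23.0, -17.0, -82.0]), (np.int64(192), [-21.0, -16.0, -81.0]), (np.int64(203), [-18.0, -17.0, -81.0]), (np.int64(346), [16.0, -17.0, -82.0]), (np.int64(357), [18.0, -17.0, -81.0]), (np.int64(368), [21.0, -17.0, -82.0]), (np.int64(379), [24.0, -16.0, -81.0])]
```

View pics/w3.png

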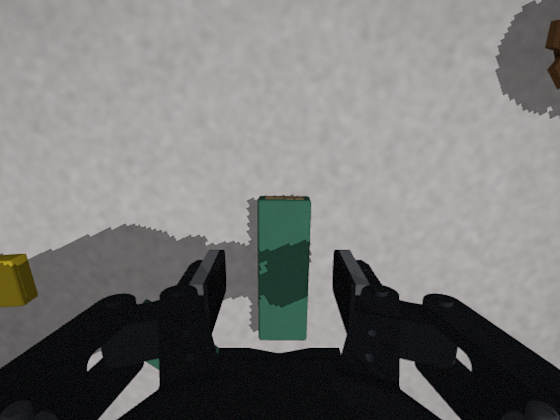

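The first grasp missed. Depth puts the fingertips about 7 mm behind the reported TCP, not 22 mm ahead of it. I'll go lower in small steps and watch the force.

```bash
python3 -m crank '[[0,0,0.008,0,0,0],[0,0,0.008,0,0,0],[0,0,0.006,0,0,0],[0,0,0,0,0,0],[0,0,0,0,0,0],[0,0,0,0,0,0],[0,0,0,0,0,0],[0,0,0,0,0,0]]' 0.6
python3 - <<'E'
from h import *
s=st(); p,d,W,c=shot('wrist','w4')
for s in slats(p,W,0.003,0.03): print(s)
p,d,W,c=shot('scene','s4')
cv2.imwrite('pics/s4c.png',cv2.resize(p[150:330,200:440,::-1],None,fx=3,fy=3,interpolation=cv2.INTER_CUBIC))
E
```

```text
time_s: 5.57
tcp_pos: [0.4069, 0.2408, 0.0024]
tcp_rot: [0.858, 0.514, 0.0, -0.0]
force: [-0.3, -0.9, -0.1]
opening: 0.0512
t 5.57 tcp [406.9 240.8   2.4] xax [4.713e-01 8.820e-01 5.000e-04] zax [ 5.e-04  4.e-04 -1.e+00] yaw 61.88 F [-0.3 -0.9 -0.1] op 51.2 j [-0.86  0.41  0.27  2.17 -0.2   0.58  0.63]
('green', np.int32(8076), 415.1, 238.8, 75.1, 27.4, -28.55, np.float64(11.8), array([412. , 240.4]))
('green', np.int32(815), 428.9, 152.5, 28.0, 13.9, -64.17, np.float64(11.8), array([428.9, 150.7]))
```

View pics/w4.png

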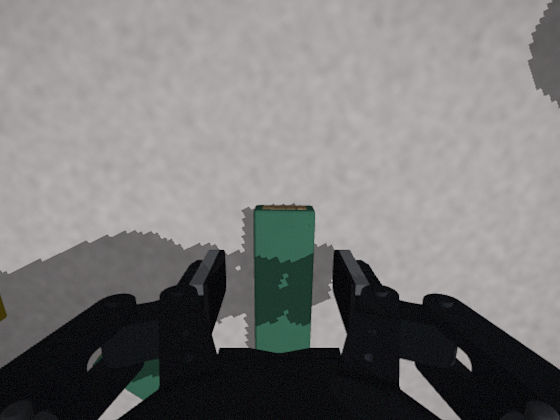

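View pics/s4c.png

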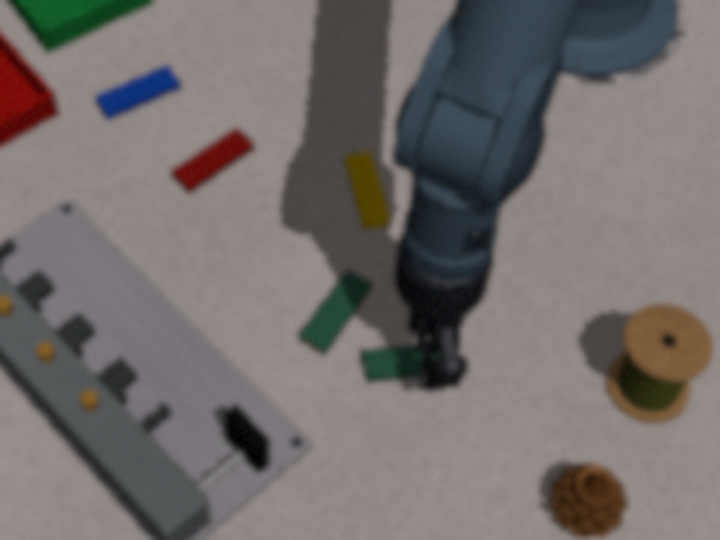

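```bash
python3 -m crank '[[0,0,0.004,0,0,0],[0,0,0,0,0,0],[0,0,0,0,0,0],[0,0,0,0,0,0],[0,0,0,0,0,0],[0,0,0,0,0,0],[0,0,0,0,0,0],[0,0,0,0,0,0]]' 0.15 40
python3 - <<'E'
from h import *
s=st(); p,d,W,c=shot('wrist','w5')
s=readout.sense();r=R.from_quat(s['tcp_rot']).as_matrix();T=(W-s['tcp_pos'])@r*1000
for v in (255,265,275,285,300):print(v,[ (u,np.round(T[v,u]).tolist()) for u in range(225,256,5)])
E
```

```text
time_s: 6.33
tcp_pos: [0.4065, 0.2406, -0.0019]
tcp_rot: [0.858, 0.514, -0.0, -0.0]
force: [0.3, -0.7, -0.2]
opening: 0.0267
t 6.33 tcp [406.5 240.6  -1.9] xax [ 4.713e-01  8.820e-01 -2.000e-04] zax [-2.e-04 -1.e-04 -1.e+00] yaw 61.88 F [ 0.3 -0.7 -0.2] op 26.7 j [-0.86  0.42  0.27  2.17 -0.2   0.57  0.63]
255 [(225, [-26.0, -4.0, -1.0]), (230, [-24.0, -5.0, -2.0]), (235, [-19.0, -11.0, -16.0]), (240, [-17.0, -11.0, -17.0]), (245, [-15.0, -11.0, -17.0]), (250, [-13.0, -10.0, -13.0]), (255, [-11.0, -10.0, -14.0])]
265 [(225, [-24.0, -7.0, -18.0]), (230, [-20.0, -11.0, -27.0]), (235, [-18.0, -11.0, -27.0]), (240, [-16.0, -11.0, -27.0]), (245, [-14.0, -11.0, -27.0]), (250, [-13.0, -5.0, -14.0]), (255, [-11.0, -5.0, -14.0])]
275 [(225, [-22.0, -7.0, -27.0]), (230, [-18.0, -11.0, -36.0]), (235, [-17.0, -10.0, -35.0]), (240, [-15.0, -10.0, -35.0]), (245, [-14.0, -7.0, -29.0]), (250, [-13.0, 0.0, -14.0]), (255, [-11.0, 0.0, -13.0])]
285 [(225, [-19.0, -12.0, -47.0]), (230, [-17.0, -12.0, -45.0]), (235, [-16.0, -9.0, -41.0]), (240, [-14.0, -9.0, -40.0]), (245, [-14.0, -4.0, -31.0]), (250, [-13.0, 5.0, -14.0]), (255, [-11.0, 5.0, -13.0])]
300 [(225, [-17.0, -12.0, -56.0]), (230, [-16.0, -11.0, -55.0]), (235, [-15.0, -7.0, -48.0]), (240, [-14.0, -3.0, -40.0]), (245, [-14.0, 2.0, -32.0]), (250, [-14.0, 13.0, -13.0]), (255, [-11.0, 13.0, -13.0])]
```

View pics/w5.png

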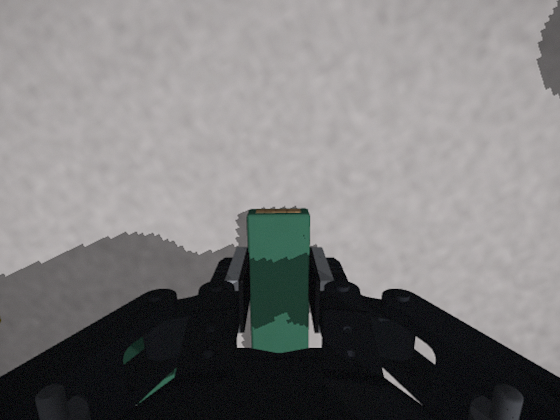

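```bash
python3 -m crank '[[0,0,-0.01,0,0,0],[0,0,-0.02,0,0,0],[0,0,-0.03,0,0,0],[0,0,-0.03,0,0,0],[0,0,-0.01,0,0,0],[0,0,0,0,0,0],[0,0,0,0,0,0],[0,0,0,0,0,0]]'
cat > pf.py <<'E'
from h import *
from scipy.optimize import least_squares
def bilinear_edges(W,th0,o0):
    pass
def fit(W,guess):
    x0,y0,th=guess
    for it in range(4):
        c,s=np.cos(th),np.sin(th)
        P=W[...,:2]-[x0,y0]; X=P[...,0]*c+P[...,1]*s; Y=-P[...,0]*s+P[...,1]*c; Z=W[...,2]
        near=[];top=[];
        for y in np.arange(-160,161,4)/1000:
            b=np.abs(Y-y)<.002
            m=b&(np.abs(X+.07)<.02)
            lo=X[m&(Z<.004)]; hi=X[m&(Z>.006)&(Z<.016)]
            if len(lo)>1 and len(hi)>1: near.append((y,(lo.max()+hi.min())/2))
            m=b&(np.abs(X-.04)<.02)
            hi=X[m&(Z>.055)&(Z<.066)]; 
            if len(hi)>1: top.append((y,hi.min()))
        near=np.array(near);top=np.array(top)
        a,bb=np.polyfit(near[:,0],near[:,1],1)
        r=near[:,1]-np.polyval([a,bb],near[:,0]); k=np.abs(r)<.003; a,bb=np.polyfit(near[k,0],near[k,1],1)
        # side edges
        L=[];Rr=[]
        for x in np.arange(-64,20,4)/1000:
            b=(np.abs(X-x)<.002)
            m=b&(np.abs(Y-.170)<.02); lo=Y[m&(Z<.004)]; hi=Y[m&(Z>.006)&(Z<.016)]
            if len(lo)>1 and len(hi)>1: L.append((lo.min()+hi.max())/2)
            m=b&(np.abs(Y+.172)<.02); lo=Y[m&(Z<.004)]; hi=Y[m&(Z>.006)&(Z<.016)]
            if len(lo)>1 and len(hi)>1: Rr.append((lo.max()+hi.min())/2)
        l=np.median(L) if L else np.nan; rr=np.median(Rr) if Rr else np.nan
        dy=np.nanmean([l-.170,rr+.172])
        dx=bb+.07
        th2=-a
        print('it',np.round([x0*1000,y0*1000,np.degrees(th)],2),'near off',round(dx*1000,2),'ang',round(np.degrees(th2),2),'L,R',round(l*1000,1),round(rr*1000,1),'beam med',np.round(np.median(top[:,1])*1000,1) if len(top) else None,len(near))
        x0,y0=x0+c*dx-s*dy,y0+s*dx+c*dy; th=th+th2
    return x0,y0,th
E
python3 - <<'E'
from pf import *
st()
for n in ('top','scene'):
    p,d,W,c=shot(n,n+'6')
    print(n,np.round(np.array(fit(W,(.6147,.090,np.radians(7.1)))),4))
E
```

```text
time_s: 7.05
tcp_pos: [0.4055, 0.24, 0.0971]
tcp_rot: [0.858, 0.514, -0.001, 0.0]
force: [-0.3, 0.3, 0.3]
opening: 0.0272
t 7.05 tcp [405.5 240.   97.1] xax [ 0.4712  0.882  -0.0023] zax [-0.0021 -0.0015 -1.    ] yaw 61.89 F [-0.3  0.3  0.3] op 27.2 j [-0.92  0.23  0.33  2.14 -0.1   0.79  0.55]
it [614.7  90.    7.1] near off 13.22 ang -0.12 L,R 169.8 -173.3 beam med 52.7 81
it [627.91  90.87   6.98] near off -0.05 ang 0.02 L,R 170.6 -172.6 beam med 39.4 81
it [627.86  90.86   7.  ] near off 0.0 ang -0.0 L,R 170.6 -172.6 beam med 39.5 81
it [627.86  90.88   7.  ] near off -0.0 ang 0.0 L,R 170.6 -172.6 beam med 39.5 81
top [0.6279 0.0909 0.1222]
it [614.7  90.    7.1] near off 11.11 ang -0.12 L,R 169.4 -174.4 beam med 54.2 73
it [625.91  89.87   6.98] near off 0.33 ang 0.13 L,R 171.1 -173.6 beam med 43.1 81
it [626.27  89.69   7.11] near off 0.05 ang -0.01 L,R 171.3 -172.8 beam med 42.8 81
it [626.28  89.97   7.1 ] near off -0.03 ang 0.01 L,R 171.1 -173.1 beam med 42.7 81
scene [0.6262 0.09   0.1241]
```

View pics/top6.png

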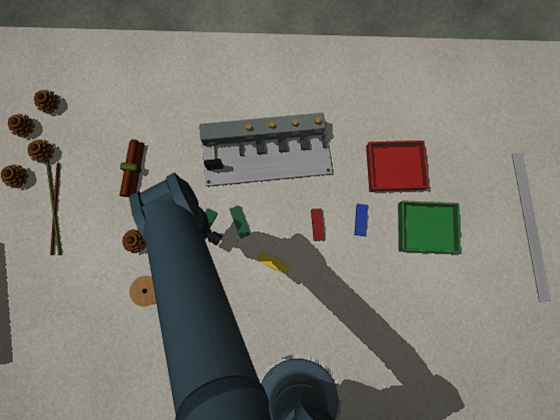

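```bash
cat >> h.py <<'E'
def held(save=None,cols=('red','green')):
    s=readout.sense(); p,d,W,c=shot('wrist',save); r=R.from_quat(s['tcp_rot']).as_matrix(); T=(W-s['tcp_pos'])@r*1000
    for col in cols:
        m=hsvmask(p,col)&(T[...,2]<25)&(T[...,2]>-30)&(abs(T[...,0])<40)&(abs(T[...,1])<70)
        if m.sum()<100: continue
        q=T[m]; z=np.median(q[:,2]); f=q[q[:,1]<-12]
        ys=np.percentile(f[:,1],1); e=[]
        for y in np.arange(ys+3,-13,2):
            g=f[abs(f[:,1]-y)<1.2][:,0]
            if len(g)>4: e.append((y,(g.min()+g.max())/2,g.max()-g.min()))
        e=np.array(e); a,b=np.polyfit(e[:,0],e[:,1],1)
        print('HELD',col,'z',round(z,1),'near end y',round(f[:,1].min(),1),'=> centre y',round(f[:,1].min()+42,1),'x at y0',round(b,1),'width',round(np.median(e[:,2]),1),'skew deg',round(np.degrees(a),2))
E
python3 - <<'E'
from h import *
held('w7')
from h import *
plan(620.2-5,128.9+2,100,97.05)
E
```

```text
HELD green z -13.8 near end y -29.1 => centre y 12.9 x at y0 -0.3 width 26.9 skew deg -0.16
PLAN d(m) [ 0.0028  0.2363 -0.0037] rot [-0.0022  0.0029 -0.6137] rows>= 7 + 6
```

Run:
```python
from h import *
plan(599,129.3,100,97.05)
```

```text
PLAN d(m) [-0.0062  0.2228 -0.0037] rot [-0.0022  0.0029 -0.6137] rows>= 7 + 6
```

```bash
python3 -m crank '[[0,0.01,0,0,0,0],[-0.001,0.025,0,0,0,0],[-0.001,0.035,-0.001,0,0,0],[-0.001,0.035,-0.001,0,0,0],[-0.001,0.035,-0.001,0,0,0],[-0.001,0.035,-0.001,0,0,0],[-0.001,0.03,0,0,0,0],[0,0.018,0,0,0,0]]'
python3 -m crank '[[0,0,0,0,0,-0.08],[0,0,0,0,0,-0.11],[0,0,0,0,0,-0.11],[0,0,0,0,0,-0.11],[0,0,0,0,0,-0.11],[0,0,0,0,0,-0.093],[0,0,0,0,0,0],[0,0,0,0,0,0]]'
python3 - <<'E'
from h import *
st(); held('w8'); plan(599,129.3,40,97.05)
E
```

```text
time_s: 7.87
tcp_pos: [0.6042, 0.1256, 0.1017]
tcp_rot: [0.859, 0.512, 0.0, 0.002]
force: [0.0, -0.6, -0.6]
opening: 0.0268
time_s: 8.53
tcp_pos: [0.6005, 0.1293, 0.1013]
tcp_rot: [0.664, 0.748, -0.001, -0.0]
force: [-0.3, 0.4, 0.0]
opening: 0.0267
t 8.53 tcp [600.5 129.3 101.3] xax [-1.188e-01  9.929e-01 -5.000e-04] zax [-1.2e-03 -6.0e-04 -1.0e+00] yaw 96.82 F [-0.3  0.4  0. ] op 26.7 j [-0.48  0.46  0.25  1.8  -0.14  0.9   1.52]
HELD green z -13.6 near end y -29.0 => centre y 13.0 x at y0 0.0 width 27.0 skew deg 0.28
PLAN d(m) [-0.     -0.0015  0.0614] rot [-0.0011  0.0005 -0.0037] rows>= 2 + 1
```

View pics/w8.png

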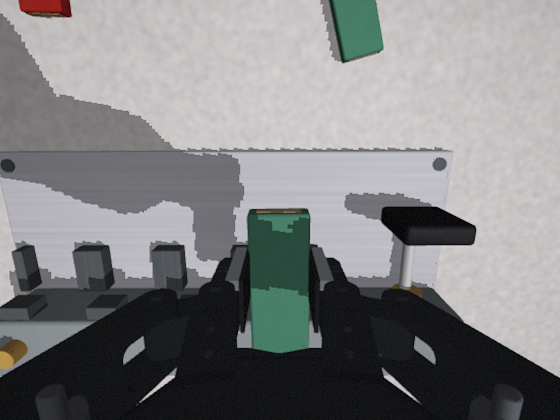

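The slat is held square above lane 4. The bed's near edge is at row 150 and the lane blocks are at (27,265), (93,265) and (170,265). I'll refine the press pose from this closer view.

Run:
```python
from pf import *
p,d,W,c=shot('wrist')
try: print(np.round(fit(W,(.627,.0904,np.radians(7.05))),4))
except Exception as e: print(e)
# blocks: points z 20-27
x0,y0,th=.627,.0904,np.radians(7.05); cc,s=np.cos(th),np.sin(th)
P=W[...,:2]-[x0,y0]; X=P[...,0]*cc+P[...,1]*s; Y=-P[...,0]*s+P[...,1]*cc; Z=W[...,2]
m=(Z>.0225)&(Z<.0255)&(X>-.01)&(X<.05)
k,l,st_,_=cv2.connectedComponentsWithStats(m.astype(np.uint8))
for i in range(1,k):
    if st_[i,4]>40:
        a=l==i; print(st_[i],'X',np.round(np.percentile(X[a],[1,99])*1000,1),'Y',np.round(np.percentile(Y[a],[1,99])*1000,1))
m=(Z>.05)&(Z<.068)&(X<-.0)&(Y>.1)
print('handle X',np.percentile(X[m],[2,98])*1000,'Y',np.percentile(Y[m],[2,98])*1000)
```

```text
it [627.    90.4    7.05] near off 0.57 ang -0.04 L,R 173.3 -174.2 beam med 39.9 81
it [627.5   91.04   7.01] near off 0.0 ang 0.0 L,R 172.7 -174.7 beam med 39.4 81
it [627.5   91.01   7.01] near off -0.0 ang 0.0 L,R 172.7 -174.7 beam med 39.4 81
it [627.5   91.01   7.01] near off -0.0 ang -0.0 L,R 172.7 -174.7 beam med 39.4 81
[0.6275 0.091  0.1224]
[401 246  20  46 318] X [ 0.5 37. ] Y [137.8 151.2]
[ 11 251  20  41 434] X [ 3.6 37. ] Y [-161.5 -152.7]
[  72  250   35   42 1138] X [ 3.5 36.6] Y [-115.1  -93.4]
[ 151  250   32   41 1093] X [ 3.5 35.7] Y [-55.  -33.6]
[ 45 294  54   3 109] X [39.7 41.1] Y [-141.  -100.2]
handle X [-28.62941668 -15.61940158] Y [119.25889271 160.70005535]
```

```bash
python3 -m crank '[[0.0005,-0.002,0.015,0,0,-0.004],[0,0,0.02,0,0,0],[0,0,0.025,0,0,0],[0,0,0.018,0,0,0],[0,0,0.008,0,0,0],[0,0,0.004,0,0,0],[0,0,0,0,0,0],[0,0,0,0,0,0]]'
python3 - <<'E'
from h import *
st(); plan(598.5,129.9,8.5,97.02)
E
```

```text
time_s: 9.3
tcp_pos: [0.5986, 0.1308, 0.0174]
tcp_rot: [0.662, 0.75, -0.001, -0.002]
force: [-10.1, -1.8, 28.4]
opening: 0.027
t 9.3 tcp [598.6 130.8  17.4] xax [-0.1239  0.9923  0.0017] zax [-0.0032  0.0013 -1.    ] yaw 97.12 F [-10.1  -1.8  28.4] op 27.0 j [-0.46  0.58  0.22  1.83 -0.18  0.76  1.56]
PLAN d(m) [-0.0009 -0.0001  0.0089] rot [-0.003  -0.0017  0.0017] rows>= 1 + 1
```

```bash
python3 -m crank '[[0,0,-0.01,0,0,0],[0,0,-0.005,0,0,0],[0,0,0,0,0,0],[0,0,0,0,0,0],[0,0,0,0,0,0],[0,0,0,0,0,0],[0,0,0,0,0,0],[0,0,0,0,0,0]]'
python3 - <<'E'
from h import *
st(); held('w9'); shot('scene','s9'); p,d,W,c=shot('top','t9')
p,_,_,_=shot('scene')
cv2.imwrite('pics/s9c.png',cv2.resize(p[180:340,150:350,::-1],None,fx=3.5,fy=3.5,interpolation=cv2.INTER_CUBIC))
E
```

```text
time_s: 9.97
tcp_pos: [0.598, 0.1304, 0.0264]
tcp_rot: [0.661, 0.75, -0.001, -0.0]
force: [0.5, 0.4, 0.1]
opening: 0.0268
t 9.97 tcp [598.  130.4  26.4] xax [-1.259e-01  9.920e-01 -3.000e-04] zax [-1.2e-03 -5.0e-04 -1.0e+00] yaw 97.23 F [0.5 0.4 0.1] op 26.8 j [-0.46  0.57  0.23  1.83 -0.17  0.77  1.55]
HELD green z -17.1 near end y -22.2 => centre y 19.8 x at y0 -0.7 width 26.7 skew deg -2.84
```

View pics/w9.png

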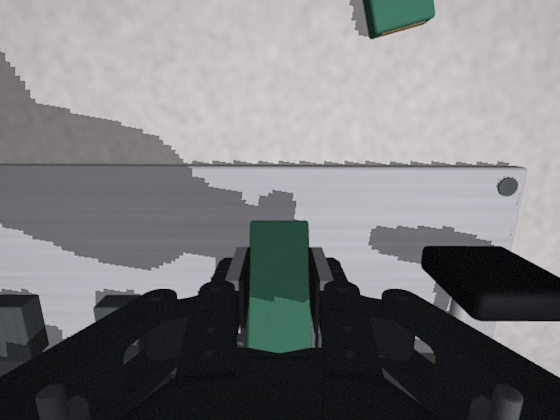

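View pics/s9c.png

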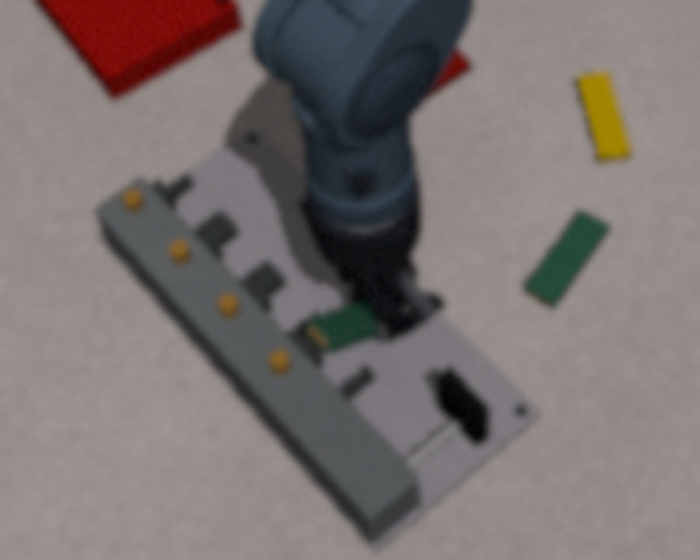

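```bash
cat >> h.py <<'E'
PX,PY,PT=627.5,91.2,np.radians(7.02)
def topress(W):
    c,s=np.cos(PT),np.sin(PT); P=W[...,:2]*1000-[PX,PY]
    return np.stack([P[...,0]*c+P[...,1]*s,-P[...,0]*s+P[...,1]*c,W[...,2]*1000],-1)
def toworld(x,y):
    c,s=np.cos(PT),np.sin(PT); return (round(PX+c*x-s*y,1),round(PY+s*x+c*y,1))
E
python3 - <<'E'
from h import *
for n in('scene','wrist'):
    p,d,W,c=shot(n); Q=topress(W); m=hsvmask(p,'green')&(Q[...,2]>20)&(Q[...,2]<60)&(abs(Q[...,1]-42)<40)&(Q[...,0]<50)&(Q[...,0]>-90)
    q=Q[m]; print(n,len(q),'X',np.percentile(q[:,0],[1,99]),'Y',np.percentile(q[:,1],[1,99]),'Z',np.percentile(q[:,2],[1,99]))
    A=np.c_[q[:,:2],np.ones(len(q))]; k=np.linalg.lstsq(A,q[:,2],rcond=None)[0]; print('plane slope dz/dx,dz/dy',k)
s=readout.sense(); print(topress(s['tcp_pos']))
E
```

```text
scene 58 X [-16.38575998   7.61360202] Y [31.44046871 56.69258134] Z [44.27954731 59.5275078 ]
plane slope dz/dx,dz/dy [ 5.62235705e-01 -2.97663203e-02  5.78351828e+01]
wrist 7819 X [-45.42830851   1.80177153] Y [29.37656426 55.84398514] Z [28.55321654 58.68293496]
plane slope dz/dx,dz/dy [6.24593704e-01 1.78492201e-03 5.72800148e+01]
[-24.012197    42.55894487  27.1257976 ]
```

The slat's far end caught the nose on the way down and pivoted in the grip: the far end is now about 32° up. I'll back off and press the slat flat on the bed with a light grip.

```bash
python3 -m crank '[[0,-0.005,0,0,0,0],[0,-0.008,0,0,0,0],[0,-0.007,0,0,0,0],[0,0,0.003,0,0,0],[0,0,0.003,0,0,0],[0,0,0.002,0,0,0],[0,0,0.002,0,0,0],[0,0,0,0,0,0]]' 0.15 20
python3 - <<'E'
from h import *
st()
E
python3 -m crank '[[0,0,0.001,0,0,0],[0,0,0.001,0,0,0],[0,0,0.001,0,0,0],[0,0,0.001,0,0,0],[0,0,0,0,0,0],[0,0,0,0,0,0],[0,0,0,0,0,0],[0,0,0,0,0,0]]'
python3 - <<'E'
from h import *
st();held('w10')
E
```

```text
time_s: 10.93
tcp_pos: [0.5786, 0.1281, 0.0183]
tcp_rot: [0.661, 0.75, -0.0, -0.001]
force: [-3.0, -0.6, 9.1]
opening: 0.0266
t 10.93 tcp [578.6 128.1  18.3] xax [-1.258e-01  9.921e-01  4.000e-04] zax [-1.6e-03  2.0e-04 -1.0e+00] yaw 97.23 F [-3.  -0.6  9.1] op 26.6 j [-0.47  0.55  0.22  1.88 -0.18  0.73  1.55]
time_s: 11.6
tcp_pos: [0.5801, 0.1283, 0.0167]
tcp_rot: [0.661, 0.75, 0.001, -0.0]
force: [-4.7, -0.2, 18.6]
opening: 0.0267
t 11.6 tcp [580.1 128.3  16.7] xax [-0.1255  0.9921  0.0012] zax [ 6.0e-04  1.2e-03 -1.0e+00] yaw 97.21 F [-4.7 -0.2 18.6] op 26.7 j [-0.47  0.55  0.22  1.88 -0.18  0.73  1.55]
HELD green z -17.7 near end y -23.3 => centre y 18.7 x at y0 0.9 width 27.0 skew deg 2.91
```

```bash
python3 -m crank '[[0,0,-0.003,0,0,0],[0,0,0,0,0,0],[0,0,0,0,0,0],[0,0,0,0,0,0],[0,0,0,0,0,0],[0,0,0,0,0,0],[0,0,0,0,0,0],[0,0,0,0,0,0]]' 0.45
python3 - <<'E'
from h import *
st();held('w11')
p,d,W,c=shot('wrist'); Q=topress(W); m=hsvmask(p,'green')&(Q[...,2]>8)&(Q[...,2]<60)&(abs(Q[...,1]-42)<40)&(Q[...,0]<50)&(Q[...,0]>-110)
q=Q[m]; print(len(q),'X',np.percentile(q[:,0],[1,99]),'Y',np.percentile(q[:,1],[1,99]),'Z',np.percentile(q[:,2],[1,50,99]),'tcp',topress(readout.sense()['tcp_pos']))
E
```

```text
time_s: 12.32
tcp_pos: [0.5784, 0.128, 0.0159]
tcp_rot: [0.661, 0.75, -0.0, -0.0]
force: [0.1, -0.8, 0.2]
opening: 0.0381
t 12.32 tcp [578.4 128.   15.9] xax [-1.26e-01  9.92e-01 -1.00e-04] zax [-5.e-04 -2.e-04 -1.e+00] yaw 97.24 F [ 0.1 -0.8  0.2] op 38.1 j [-0.47  0.55  0.22  1.88 -0.18  0.73  1.55]
HELD green z -6.0 near end y -16.4 => centre y 25.6 x at y0 0.2 width 27.0 skew deg -0.9
6417 X [-59.98138749   2.08094606] Y [29.39995334 55.89453251] Z [19.7536561  21.84097647 23.20225747] tcp [-44.03742273  42.49750068  16.02743806]h.py:59: RankWarning: Polyfit may be poorly conditioned
  e=np.array(e); a,b=np.polyfit(e[:,0],e[:,1],1)
```

View pics/w11.png

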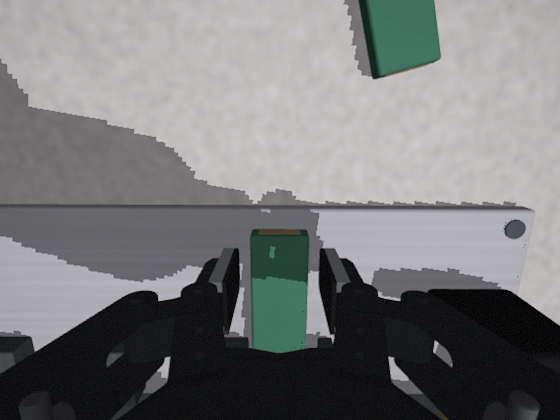

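```bash
python3 -m crank '[[0,0,0.003,0,0,0],[0,0,0.003,0,0,0],[0,0,0.001,0,0,0],[0,0,0,0,0,0],[0,0,0,0,0,0],[0,0,0,0,0,0],[0,0,0,0,0,0],[0,0,0,0,0,0]]' 0.45
python3 -m crank '[[0,0,0,0,0,0],[0,0,0,0,0,0],[0,0,0,0,0,0],[0,0,0,0,0,0],[0,0,0,0,0,0],[0,0,0,0,0,0],[0,0,0,0,0,0],[0,0,0,0,0,0]]' 0.15 20
python3 -m crank '[[-0.002,0,0,0,0,0],[0,0.004,0,0,0,0.004],[0,0.004,0,0,0,0],[0,0.003,0,0,0,0],[0,0,0,0,0,0],[0,0,0,0,0,0],[0,0,0,0,0,0],[0,0,0,0,0,0]]'
python3 - <<'E'
from h import *
s=st();held('w12');print('tcp press',topress(s['tcp_pos']))
E
```

```text
time_s: 13.08
tcp_pos: [0.5787, 0.128, 0.0093]
tcp_rot: [0.661, 0.75, 0.0, 0.0]
force: [-0.7, 0.2, 0.1]
opening: 0.0383
time_s: 13.75
tcp_pos: [0.5789, 0.1281, 0.0094]
tcp_rot: [0.661, 0.75, 0.0, 0.0]
force: [0.0, -0.3, 2.6]
opening: 0.0273
time_s: 14.42
tcp_pos: [0.5885, 0.1272, 0.0094]
tcp_rot: [0.663, 0.749, -0.001, -0.001]
force: [-2.8, -0.2, 6.8]
opening: 0.0272
t 14.42 tcp [588.5 127.2   9.4] xax [-1.219e-01  9.925e-01  2.000e-04] zax [-3.2e-03 -2.0e-04 -1.0e+00] yaw 97.0 F [-2.8 -0.2  6.8] op 27.2 j [-0.46  0.58  0.22  1.85 -0.18  0.73  1.56]
HELD green z -12.5 near end y -16.6 => centre y 25.4 x at y0 0.1 width 27.1 skew deg -0.33
tcp press [-34.33405932  40.47438464   9.37818655]h.py:59: RankWarning: Polyfit may be poorly conditioned
  e=np.array(e); a,b=np.polyfit(e[:,0],e[:,1],1)
```

```bash
python3 -m crank '[[-0.001,0.003,-0.0005,0,0,0],[-0.0005,0.001,0,0,0,0],[0,0,0,0,0,0],[0,0,0,0,0,0],[0,0,0,0,0,0],[0,0,0,0,0,0],[0,0,0,0,0,0],[0,0,0,0,0,0]]'
python3 - <<'E'
from h import *
s=st();print('tcp press',topress(s['tcp_pos']))
E
python3 -m crank '[[-0.001,0.001,0,0,0,0],[-0.0005,0.001,0,0,0,0],[0,0.001,0,0,0,0],[0,0.001,0,0,0,0],[0,0,0,0,0,0],[0,0,0,0,0,0],[0,0,0,0,0,0],[0,0,0,0,0,0]]'
python3 - <<'E'
from h import *
s=st();print('tcp press',topress(s['tcp_pos']));held()
E
```

```text
time_s: 15.13
tcp_pos: [0.5926, 0.127, 0.0094]
tcp_rot: [0.662, 0.749, -0.001, -0.001]
force: [-3.7, 0.7, 4.8]
opening: 0.0277
t 15.13 tcp [592.6 127.    9.4] xax [-1.227e-01  9.924e-01  6.000e-04] zax [-2.8e-03  3.0e-04 -1.0e+00] yaw 97.05 F [-3.7  0.7  4.8] op 27.7 j [-0.46  0.58  0.22  1.84 -0.18  0.74  1.56]
tcp press [-30.31209374  39.7801522    9.39191076]
time_s: 15.8
tcp_pos: [0.5949, 0.1271, 0.0094]
tcp_rot: [0.662, 0.75, -0.002, -0.003]
force: [-8.6, 3.0, 8.8]
opening: 0.0273
t 15.8 tcp [594.9 127.1   9.4] xax [-0.1236  0.9923  0.0021] zax [-0.0066  0.0013 -1.    ] yaw 97.1 F [-8.6  3.   8.8] op 27.3 j [-0.45  0.59  0.22  1.84 -0.18  0.74  1.56]
tcp press [-27.96004991  39.66003232   9.37754025]
HELD green z -12.6 near end y -16.7 => centre y 25.3 x at y0 0.1 width 27.2 skew deg -0.26h.py:59: RankWarning: Polyfit may be poorly conditioned
  e=np.array(e); a,b=np.polyfit(e[:,0],e[:,1],1)
```

```bash
python3 -m crank '[[-0.0005,0.001,0,0,0,0],[-0.0005,0.001,0,0,0,0],[0,0,0,0,0,0],[0,0,0,0,0,0],[0,0,0,0,0,0],[0,0,0,0,0,0],[0,0,0,0,0,0],[0,0,0,0,0,0]]'
python3 - <<'E'
from h import *
s=st();print('tcp press',topress(s['tcp_pos']));held('w13')
E
```

```text
time_s: 16.52
tcp_pos: [0.5949, 0.1271, 0.0094]
tcp_rot: [0.662, 0.75, -0.003, -0.005]
force: [-11.1, 3.0, 11.8]
opening: 0.0277
t 16.52 tcp [594.9 127.1   9.4] xax [-0.124   0.9923  0.0032] zax [-0.011   0.0019 -0.9999] yaw 97.12 F [-11.1   3.   11.8] op 27.7 j [-0.45  0.59  0.22  1.83 -0.19  0.75  1.56]
tcp press [-27.93698515  39.62845645   9.37006783]
HELD green z -12.6 near end y -16.8 => centre y 25.2 x at y0 0.1 width 27.1 skew deg -0.35h.py:59: RankWarning: Polyfit may be poorly conditioned
  e=np.array(e); a,b=np.polyfit(e[:,0],e[:,1],1)
```

```bash
python3 -m crank '[[0.001,-0.001,0,0,0,0],[0,0,0,0,0,0],[0,0,0,0,0,0],[0,0,0,0,0,0],[0,0,-0.005,0,0,0],[0,0,-0.015,0,0,0],[0,0,-0.03,0,0,0],[0,0,-0.03,0,0,0]]' 0.45
python3 -m crank '[[0,0,-0.03,0,0,0],[0,0.02,-0.03,0,0,0],[0,0.03,-0.02,0,0,0],[0,0.02,0,0,0,0],[0,0,0,0,0,0],[0,0,0,0,0,0],[0,0,0,0,0,0],[0,0,0,0,0,0]]' 0.65
cat >> h.py <<'E'
def reg(n='wrist',save=None):
    p,d,W,c=shot(n,save); Q=topress(W)
    for col in('red','green'):
        m=hsvmask(p,col)&(Q[...,2]>13)&(Q[...,2]<30)&(Q[...,0]>-110)&(Q[...,0]<40)&(abs(Q[...,1])<175)
        k,l,st_,_=cv2.connectedComponentsWithStats(m.astype(np.uint8))
        for i in range(1,k):
            if st_[i,4]<100: continue
            q=Q[l==i]; e=[]
            x1=np.percentile(q[:,0],.5)
            for x in np.arange(x1+4,np.percentile(q[:,0],99)-4,2):
                g=q[abs(q[:,0]-x)<1.2][:,1]
                if len(g)>4: e.append((x,g.min(),g.max()))
            e=np.array(e); a=(e[:,1]+e[:,2])/2; po=np.polyfit(e[:,0],a,1)
            print('REG',col,st_[i].tolist(),'near end',round(q[:,0].min(),1),'centre x',round(q[:,0].min()+42,1),'far',round(q[:,0].max(),1),'y(mid)',round(np.polyval(po,-20),1),'w',round(np.median(e[:,2]-e[:,1]),1),'ang',round(np.degrees(po[0]),2),'z',round(np.median(q[:,2]),1))
E
python3 - <<'E'
from h import *
s=st(); reg('wrist','w14')
E
```

```text
time_s: 17.23
tcp_pos: [0.5981, 0.1246, 0.0893]
tcp_rot: [0.663, 0.749, -0.001, -0.001]
force: [0.8, 0.3, 0.3]
opening: 0.0384
time_s: 17.9
tcp_pos: [0.667, 0.1336, 0.1684]
tcp_rot: [0.663, 0.749, -0.001, -0.001]
force: [-1.6, 0.6, -0.0]
opening: 0.0554
t 17.9 tcp [667.  133.6 168.4] xax [-1.217e-01  9.926e-01 -4.000e-04] zax [-2.9e-03 -8.0e-04 -1.0e+00] yaw 96.99 F [-1.6  0.6 -0. ] op 55.4 j [-0.46  0.5   0.27  1.58 -0.15  1.08  1.54]
REG green [267, 101, 30, 93, 2608] near end -43.3 centre x -1.3 far 38.9 y(mid) 39.8 w 26.1 ang -0.21 z 22.0
```

View pics/w14.png

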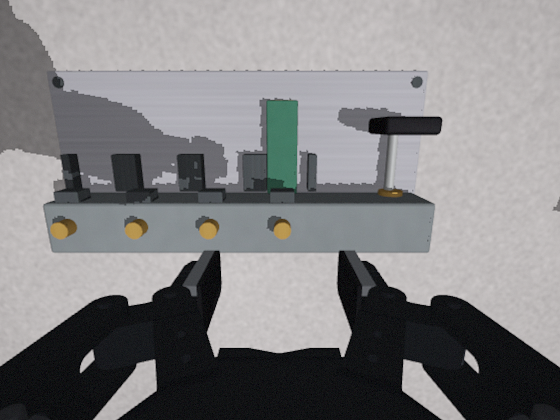

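```bash
cat >> h.py <<'E'
def blocks(n='wrist'):
    p,d,W,c=shot(n); Q=topress(W); m=(Q[...,2]>22)&(Q[...,2]<26)&(Q[...,0]>-5)&(Q[...,0]<45)&(p.max(-1)<110)&~hsvmask(p,'green')&~hsvmask(p,'red')
    k,l,st_,_=cv2.connectedComponentsWithStats(m.astype(np.uint8))
    for i in range(1,k):
        if st_[i,4]>40:
            q=Q[l==i]; print('BLK',st_[i].tolist(),'X',np.round([q[:,0].min(),q[:,0].max()],1),'Y',np.round(np.percentile(q[:,1],[1,99]),1))
E
python3 - <<'E'
from pf import *
from h import *
blocks()
p,d,W,c=shot('wrist')
print(fit(W,(.6275,.0912,np.radians(7.02))))
E
```

```text
BLK [60, 155, 14, 34, 297] X [ 3.5 34.1] Y [-162.  -153.7]
BLK [110, 155, 29, 37, 845] X [ 3.4 37. ] Y [-115.8  -94.3]
BLK [176, 155, 27, 37, 870] X [ 3.4 37.1] Y [-55.8 -34.3]
BLK [242, 155, 25, 37, 872] X [ 3.5 37.1] Y [ 3.9 25.6]
BLK [307, 155, 10, 37, 314] X [ 3.4 37.1] Y [63.6 71.4]
BLK [377, 186, 19, 9, 41] X [32.3 39.7] Y [129.5 145.6]
it [627.5   91.2    7.02] near off -0.31 ang 0.01 L,R 172.2 -173.8 beam med 39.7 81
it [627.17  91.33   7.03] near off -0.0 ang -0.0 L,R 172.0 -174.0 beam med 40.0 81
it [627.17  91.34   7.03] near off 0.0 ang 0.0 L,R 172.0 -174.0 beam med 40.0 81
it [627.17  91.34   7.03] near off 0.0 ang -0.0 L,R 172.0 -174.0 beam med 40.0 81
(np.float64(0.6271690659243625), np.float64(0.09134045960694967), np.float64(0.1226267820927585))
```

```bash
sed -i 's/^PX,PY,PT=.*/PX,PY,PT=627.4,91.9,np.radians(7.02)/' h.py
python3 - <<'E'
from h import *
plan(429,152,100,112.1)
E
```

```text
PLAN d(m) [ 0.0471 -0.2344  0.0694] rot [-1.700e-03 -1.000e-04 -2.635e-01] rows>= 8 + 3
```

```bash
python3 -m crank '[[0.004,-0.02,0,0,0,0],[0.006,-0.032,0.005,0,0,0],[0.007,-0.034,0.01,0,0,0],[0.007,-0.034,0.01,0,0,0],[0.007,-0.034,0.015,0,0,0],[0.007,-0.034,0.015,0,0,0],[0.006,-0.03,0.01,0,0,0],[0.003,-0.016,0.004,0,0,-0.06]]' 0.6
python3 -m crank '[[0,0,0,0,0,-0.1],[0,0,0,0,0,-0.1],[0,0,0,0,0,0],[0,0,0,0,0,0],[0,0,0,0,0,0],[0,0,0,0,0,0],[0,0,0,0,0,0],[0,0,0,0,0,0]]'
python3 - <<'E'
from h import *
st(); p,d,W,c=shot('wrist','w15')
for s in slats(p,W,0.003,0.03): print(s)
E
```

```text
time_s: 18.72
tcp_pos: [0.4241, 0.1514, 0.0983]
tcp_rot: [0.639, 0.769, -0.003, -0.002]
force: [-0.3, -0.1, -0.2]
opening: 0.0513
time_s: 19.38
tcp_pos: [0.4308, 0.1521, 0.1007]
tcp_rot: [0.56, 0.828, -0.0, 0.0]
force: [0.6, -0.7, 0.7]
opening: 0.0513
t 19.38 tcp [430.8 152.1 100.7] xax [-3.722e-01  9.281e-01 -1.000e-04] zax [ 0.e+00 -1.e-04 -1.e+00] yaw 111.85 F [ 0.6 -0.7  0.7] op 51.3 j [-0.61  0.19  0.19  2.16 -0.05  0.79  1.57]
('red', np.int32(4763), 439.2, -46.2, 83.3, 28.2, 6.99, np.float64(11.6), array([437.7, -44.7]))
('green', np.int32(3446), 442.4, 157.8, 82.9, 26.9, 22.16, np.float64(11.9), array([440.5, 157.1]))
```

View pics/w15.png

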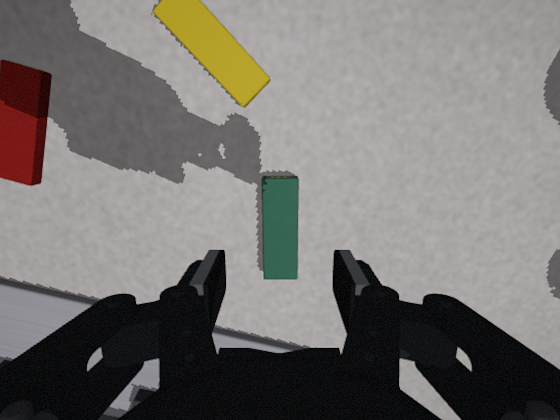

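```bash
python3 -m crank '[[0.001,-0.001,0.015,0,0,-0.005],[0,0,0.025,0,0,0],[0,0,0.025,0,0,0],[0,0,0.02,0,0,0],[0,0,0.01,0,0,0],[0,0,0.007,0,0,0],[0,0,0,0,0,0],[0,0,0,0,0,0]]'
python3 -m crank '[[0,0,0,0,0,0],[0,0,0,0,0,0],[0,0,0,0,0,0],[0,0,0,0,0,0],[0,0,0,0,0,0],[0,0,0,0,0,0],[0,0,0,0,0,0],[0,0,0,0,0,0]]' 0.15 60
python3 - <<'E'
from h import *
st(); held('w16')
E
```

```text
time_s: 20.1
tcp_pos: [0.4298, 0.1529, -0.001]
tcp_rot: [0.558, 0.83, 0.0, 0.0]
force: [0.6, 0.5, -0.3]
opening: 0.0509
time_s: 20.77
tcp_pos: [0.4306, 0.1533, 0.0001]
tcp_rot: [0.558, 0.83, 0.001, 0.001]
force: [-0.4, -0.6, 5.3]
opening: 0.026
t 20.77 tcp [4.306e+02 1.533e+02 1.000e-01] xax [-3.774e-01  9.260e-01  4.000e-04] zax [ 0.0024  0.0014 -1.    ] yaw 112.18 F [-0.4 -0.6  5.3] op 26.0 j [-0.58  0.39  0.16  2.2  -0.12  0.56  1.63]
HELD green z -11.8 near end y -29.0 => centre y 13.0 x at y0 0.0 width 27.0 skew deg -0.5
```

```bash
python3 -m crank '[[0,0,-0.01,0,0,0],[0,0,-0.02,0,0,0],[0,0,-0.03,0,0,0],[0,0,-0.015,0,0,0],[0,0,0,0,0,0],[0,0,0,0,0,0],[0,0,0,0,0,0],[0,0,0,0,0,0]]'
python3 - <<'E'
from h import *
st(); t=toworld(-35,-18); print(t); plan(*t,75,97.02)
E
```

```text
time_s: 21.48
tcp_pos: [0.4281, 0.1522, 0.0728]
tcp_rot: [0.558, 0.83, -0.001, -0.001]
force: [-0.7, 0.1, -0.6]
opening: 0.0261
t 21.48 tcp [428.1 152.2  72.8] xax [-3.777e-01  9.259e-01 -2.000e-04] zax [-0.0021 -0.0011 -1.    ] yaw 112.19 F [-0.7  0.1 -0.6] op 26.1 j [-0.61  0.24  0.19  2.18 -0.07  0.73  1.59]
(np.float64(594.9), np.float64(69.8))
PLAN d(m) [-0.1393  0.1233 -0.0025] rot [-0.0023  0.0005  0.2648] rows>= 6 + 3
```

```bash
python3 -m crank '[[-0.01,0.009,0,0,0,0],[-0.02,0.018,0,0,0,0],[-0.025,0.022,0,0,0,0],[-0.025,0.022,0,0,0,0],[-0.025,0.022,0,0,0,0],[-0.02,0.018,0,0,0,0],[-0.014,0.012,0,0,0,0.06],[0,0,0,0,0,0.1]]'
python3 -m crank '[[0,0,0,0,0,0.1],[0,0,0,0,0,0],[0,0,0,0,0,0],[0,0,0,0,0,0],[0,0,0,0,0,0],[0,0,0,0,0,0],[0,0,0,0,0,0],[0,0,0,0,0,0]]'
python3 - <<'E'
from h import *
s=st(); held('w17'); print(topress(s['tcp_pos'])); t=toworld(-35,-18); plan(*t,10.5,97.02)
E
```

```text
time_s: 22.15
tcp_pos: [0.5992, 0.0662, 0.0728]
tcp_rot: [0.626, 0.78, -0.0, 0.002]
force: [0.6, -0.4, 0.1]
opening: 0.026
time_s: 22.82
tcp_pos: [0.5956, 0.0706, 0.0738]
tcp_rot: [0.661, 0.751, 0.0, -0.0]
force: [-0.4, -0.2, -0.1]
opening: 0.0262
t 22.82 tcp [595.6  70.6  73.8] xax [-1.274e-01  9.918e-01  2.000e-04] zax [ 1.e-04  2.e-04 -1.e+00] yaw 97.32 F [-0.4 -0.2 -0.1] op 26.2 j [-0.43  0.48  0.29  1.85 -0.18  0.84  1.66]
HELD green z -11.6 near end y -28.8 => centre y 13.2 x at y0 0.2 width 26.9 skew deg 0.17
[-34.14315617 -17.29836765  73.77542602]
PLAN d(m) [-0.0007 -0.0009  0.0633] rot [ 0.0003 -0.0001  0.0051] rows>= 2 + 1
```

View pics/w17.png

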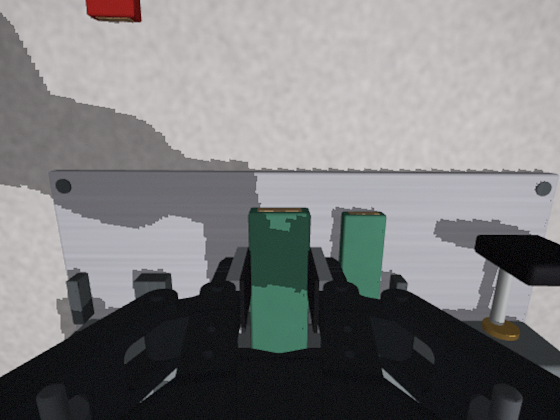

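```bash
python3 -m crank '[[-0.001,-0.001,0.015,0,0,0.005],[0,0,0.02,0,0,0],[0,0,0.018,0,0,0],[0,0,0.007,0,0,0],[0,0,0.002,0,0,0],[0,0,0.001,0,0,0],[0,0,0,0,0,0],[0,0,0,0,0,0]]'
python3 - <<'E'
from h import *
s=st(); held('w18'); print(topress(s['tcp_pos']))
E
```

```text
time_s: 23.53
tcp_pos: [0.5959, 0.0695, 0.0117]
tcp_rot: [0.663, 0.749, 0.001, 0.001]
force: [-0.8, 0.3, -0.4]
opening: 0.0261
t 23.53 tcp [595.9  69.5  11.7] xax [-1.219e-01  9.925e-01  1.000e-04] zax [ 2.1e-03  4.0e-04 -1.0e+00] yaw 97.0 F [-0.8  0.3 -0.4] op 26.1 j [-0.4   0.57  0.27  1.87 -0.22  0.73  1.68]
HELD green z -11.6 near end y -29.0 => centre y 13.0 x at y0 0.5 width 26.9 skew deg 0.92
[-34.01907791 -18.40070967  11.74891416]
```

```bash
python3 -m crank '[[0,0.003,0.001,0,0,0],[0,0.004,0,0,0,0],[0,0.004,0,0,0,0],[-0.001,0.003,0,0,0,0],[-0.001,0.001,0,0,0,0],[0,0,0,0,0,0],[0,0,0,0,0,0],[0,0,0,0,0,0]]' 0.15 20
python3 - <<'E'
from h import *
s=st(); print(topress(s['tcp_pos']))
E
python3 -m crank '[[-0.001,0.001,0,0,0,0],[-0.0005,0.001,0,0,0,0],[0,0.001,0,0,0,0],[0,0.001,0,0,0,0],[0,0,0,0,0,0],[0,0,0,0,0,0],[0,0,0,0,0,0],[0,0,0,0,0,0]]'
python3 - <<'E'
from h import *
s=st(); print(topress(s['tcp_pos'])); held()
E
```

```text
time_s: 24.25
tcp_pos: [0.6108, 0.0699, 0.0102]
tcp_rot: [0.662, 0.749, 0.001, 0.0]
force: [-0.3, 1.8, 4.1]
opening: 0.0261
t 24.25 tcp [610.8  69.9  10.2] xax [-1.223e-01  9.925e-01  6.000e-04] zax [ 1.8e-03  8.0e-04 -1.0e+00] yaw 97.02 F [-0.3  1.8  4.1] op 26.1 j [-0.39  0.6   0.27  1.83 -0.22  0.74  1.69]
[-19.14919553 -19.85432609  10.17460621]
time_s: 24.92
tcp_pos: [0.6117, 0.0695, 0.0102]
tcp_rot: [0.662, 0.749, -0.001, -0.003]
force: [-6.7, 2.2, 10.4]
opening: 0.0263
t 24.92 tcp [611.7  69.5  10.2] xax [-0.1229  0.9924  0.0022] zax [-0.0053  0.0015 -1.    ] yaw 97.06 F [-6.7  2.2 10.4] op 26.3 j [-0.39  0.6   0.27  1.82 -0.22  0.75  1.69]
[-18.33555331 -20.34923407  10.16165775]
HELD green z -11.7 near end y -29.1 => centre y 12.9 x at y0 0.3 width 27.0 skew deg 0.11
```

```bash
python3 -m crank '[[0,0.001,-0.001,0,0,0],[0,0.001,0,0,0,0],[0,0,0,0,0,0],[0,0,0,0,0,0],[0,0,0,0,0,0],[0,0,0,0,0,0],[0,0,0,0,0,0],[0,0,0,0,0,0]]'
python3 - <<'E'
from h import *
s=st(); print(topress(s['tcp_pos'])); held('w19'); p,d,W,c=shot('scene'); cv2.imwrite('pics/s19.png',cv2.resize(p[180:340,150:350,::-1],None,fx=3.5,fy=3.5,interpolation=cv2.INTER_CUBIC))
E
```

```text
time_s: 25.63
tcp_pos: [0.6145, 0.0691, 0.0102]
tcp_rot: [0.662, 0.749, -0.001, -0.002]
force: [-5.5, 2.4, 5.1]
opening: 0.0262
t 25.63 tcp [614.5  69.1  10.2] xax [-0.1226  0.9924  0.001 ] zax [-3.5e-03  6.0e-04 -1.0e+00] yaw 97.04 F [-5.5  2.4  5.1] op 26.2 j [-0.39  0.61  0.27  1.81 -0.22  0.75  1.69]
[-15.61762576 -21.02497357  10.18685778]
HELD green z -11.7 near end y -28.9 => centre y 13.1 x at y0 0.2 width 26.9 skew deg 0.2
```

View pics/s19.png

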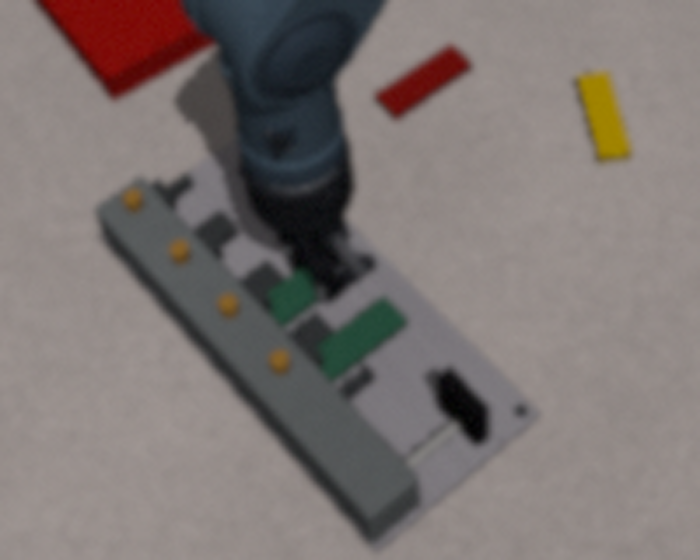

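View pics/w19.png

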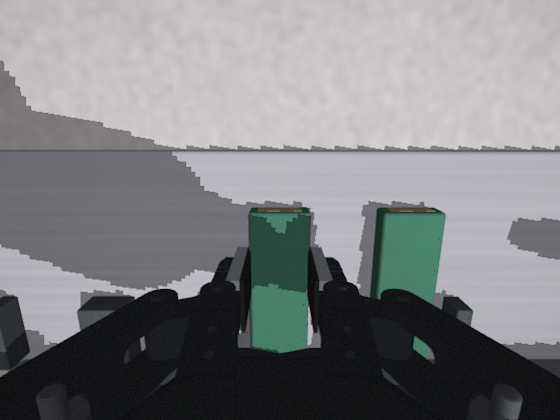

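```bash
python3 -m crank '[[-0.001,0.001,0,0,0,0],[0,0.001,0,0,0,0],[0,0,0,0,0,0],[0,0,0,0,0,0],[0,0,0,0,0,0],[0,0,0,0,0,0],[0,0,0,0,0,0],[0,0,0,0,0,0]]'
python3 - <<'E'
from h import *
s=st(); print(topress(s['tcp_pos'])); held()
E
```

```text
time_s: 26.4
tcp_pos: [0.6145, 0.0691, 0.0102]
tcp_rot: [0.662, 0.749, -0.002, -0.003]
force: [-8.2, 2.5, 9.5]
opening: 0.0261
t 26.4 tcp [614.5  69.1  10.2] xax [-0.1231  0.9924  0.0024] zax [-0.0081  0.0014 -1.    ] yaw 97.07 F [-8.2  2.5  9.5] op 26.1 j [-0.39  0.61  0.27  1.81 -0.22  0.76  1.69]
[-15.57100716 -21.07194041  10.19644479]
HELD green z -11.7 near end y -29.0 => centre y 13.0 x at y0 0.4 width 26.9 skew deg 0.63
```

```bash
python3 -m crank '[[0.001,-0.002,0,0,0,0],[0,0,0,0,0,0],[0,0,0,0,0,0],[0,0,0,0,0,0],[0,0,-0.005,0,0,0],[0,0,-0.015,0,0,0],[0,0,-0.03,0,0,0],[0,0,-0.03,0,0,0]]' 0.45
python3 -m crank '[[0,0,-0.03,0,0,0],[0,0.015,-0.03,0,0,0],[0,0.02,-0.02,0,0,0],[0,0.015,0,0,0,0],[0,0,0,0,0,0],[0,0,0,0,0,0],[0,0,0,0,0,0],[0,0,0,0,0,0]]' 0.6
python3 - <<'E'
from h import *
s=st(); reg('wrist','w20'); blocks()
E
```

```text
time_s: 27.12
tcp_pos: [0.6151, 0.0677, 0.0904]
tcp_rot: [0.663, 0.749, -0.001, -0.001]
force: [1.3, 0.2, -0.1]
opening: 0.0384
time_s: 27.78
tcp_pos: [0.6639, 0.074, 0.1692]
tcp_rot: [0.663, 0.749, -0.001, -0.001]
force: [-0.3, 1.0, -0.3]
opening: 0.0514
t 27.78 tcp [663.9  74.  169.2] xax [-1.215e-01  9.926e-01 -2.000e-04] zax [-3.4e-03 -6.0e-04 -1.0e+00] yaw 96.98 F [-0.3  1.  -0.3] op 51.4 j [-0.41  0.48  0.32  1.61 -0.17  1.08  1.64]
REG green [265, 113, 31, 91, 2539] near end -43.6 centre x -1.6 far 38.5 y(mid) -20.8 w 25.9 ang -0.23 z 21.9
REG green [329, 113, 34, 91, 2593] near end -43.5 centre x -1.5 far 38.6 y(mid) 38.5 w 26.6 ang 0.68 z 22.0
BLK [126, 166, 13, 36, 307] X [ 3.1 36.3] Y [-162.8 -154.7]
BLK [176, 166, 27, 36, 842] X [ 3.1 36.6] Y [-116.6  -95. ]
BLK [241, 166, 24, 36, 829] X [ 3.2 36.6] Y [-56.7 -35.7]
BLK [305, 166, 26, 36, 848] X [ 3.1 36.6] Y [ 3.1 24.8]
BLK [369, 166, 11, 36, 312] X [ 3.1 36.5] Y [62.7 70.6]
BLK [404, 197, 54, 9, 78] X [32.8 40.2] Y [ 97.  144.9]
BLK [225, 205, 43, 1, 43] X [39.7 40.2] Y [-72.5 -33.5]
```

View pics/w20.png

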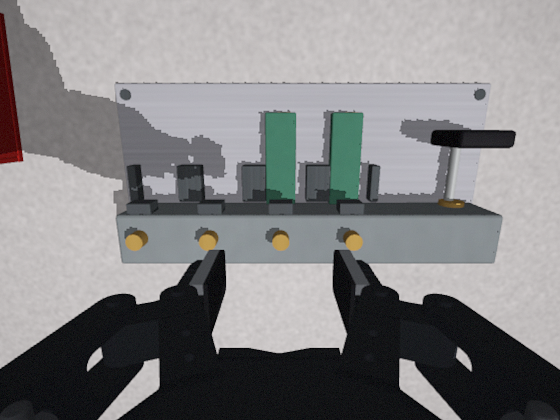

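Run:
```python
from h import *
plan(425.3,-47.9,100,97)
```

```text
PLAN d(m) [-0.0921 -0.2519  0.0702] rot [-0.0026  0.0001 -0.0002] rows>= 8 + 1
```

```bash
python3 -m crank '[[-0.006,-0.018,0,0,0,0],[-0.011,-0.03,0.005,0,0,0],[-0.013,-0.035,0.01,0,0,0],[-0.013,-0.035,0.01,0,0,0],[-0.013,-0.035,0.015,0,0,0],[-0.013,-0.035,0.015,0,0,0],[-0.012,-0.033,0.01,0,0,0],[-0.011,-0.031,0.005,0,0,0]]' 0.6
python3 -m crank '[[0,0,0,0,0,0],[0,0,0,0,0,0],[0,0,0,0,0,0],[0,0,0,0,0,0],[0,0,0,0,0,0],[0,0,0,0,0,0],[0,0,0,0,0,0],[0,0,0,0,0,0]]'
python3 - <<'E'
from h import *
st(); p,d,W,c=shot('wrist','w21')
for s in slats(p,W,0.003,0.03): print(s)
E
```

```text
time_s: 28.55
tcp_pos: [0.4226, -0.0484, 0.0989]
tcp_rot: [0.663, 0.749, -0.001, -0.001]
force: [-1.0, -0.1, 0.2]
opening: 0.0514
time_s: 29.22
tcp_pos: [0.4273, -0.0473, 0.1007]
tcp_rot: [0.662, 0.749, -0.0, 0.0]
force: [0.9, -0.1, -0.9]
opening: 0.0517
t 29.22 tcp [427.3 -47.3 100.7] xax [-1.226e-01  9.925e-01 -3.000e-04] zax [ 3.e-04 -3.e-04 -1.e+00] yaw 97.04 F [ 0.9 -0.1 -0.9] op 51.7 j [-0.34  0.14  0.38  2.23 -0.08  0.78  1.78]
('red', np.int32(3516), 439.2, -47.4, 83.1, 27.0, 5.5, np.float64(11.9), array([436.9, -47.6]))
('red', np.int32(1513), 535.0, -238.2, 72.6, 2.9, -86.82, np.float64(16.0), array([ 534.9, -234.5]))
('red', np.int32(931), 573.1, -266.0, 61.6, 26.9, -48.43, np.float64(4.6), array([ 577.3, -264.3]))
('red', np.int32(147), 568.7, -185.9, 14.2, 2.0, 2.29, np.float64(20.8), array([ 568.4, -186. ]))
('red', np.int32(113), 641.0, -182.4, 22.3, 1.9, 3.66, np.float64(10.5), array([ 638.6, -182.4]))
('green', np.int32(552), 458.4, -264.0, 87.9, 3.6, -1.23, np.float64(5.5), array([ 470.3, -264.4]))
('green', np.int32(276), 588.7, 121.1, 26.4, 13.9, 46.74, np.float64(21.8), array([586.9, 120.7]))
```

View pics/w21.png

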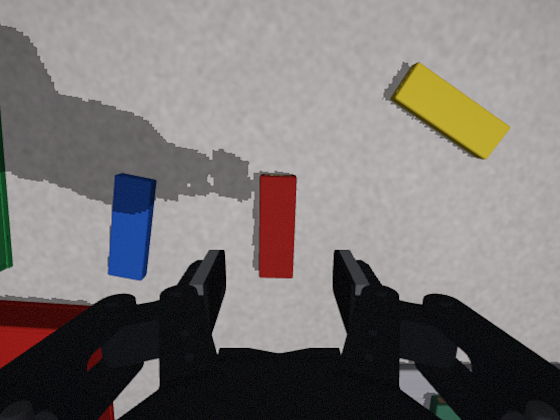

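```bash
python3 -m crank '[[-0.001,-0.002,0.015,0,0,0.027],[0,0,0.025,0,0,0],[0,0,0.025,0,0,0],[0,0,0.02,0,0,0],[0,0,0.01,0,0,0],[0,0,0.006,0,0,0],[0,0,0,0,0,0],[0,0,0,0,0,0]]'
python3 -m crank '[[0,0,0,0,0,0],[0,0,0,0,0,0],[0,0,0,0,0,0],[0,0,0,0,0,0],[0,0,0,0,0,0],[0,0,0,0,0,0],[0,0,-0.01,0,0,0],[0,0,-0.02,0,0,0]]' 0.15 60
python3 -m crank '[[0,0,-0.03,0,0,0],[0,0,-0.015,0,0,0],[0,0,0,0,0,0],[0,0,0,0,0,0],[0,0,0,0,0,0],[0,0,0,0,0,0],[0,0,0,0,0,0],[0,0,0,0,0,0]]'
python3 - <<'E'
from h import *
st(); held('w22');t=toworld(-35,-138); print(t); plan(*t,75,97.02)
E
```

```text
time_s: 29.93
tcp_pos: [0.4255, -0.0489, 0.0001]
tcp_rot: [0.673, 0.74, 0.0, 0.0]
force: [0.4, -0.7, -0.2]
opening: 0.0511
time_s: 30.6
tcp_pos: [0.4231, -0.0487, 0.0293]
tcp_rot: [0.673, 0.74, -0.001, -0.001]
force: [-0.6, 0.1, 0.3]
opening: 0.0257
time_s: 31.27
tcp_pos: [0.424, -0.0488, 0.0738]
tcp_rot: [0.673, 0.74, -0.001, -0.001]
force: [-0.5, 0.2, 0.0]
opening: 0.0259
t 31.27 tcp [424.  -48.8  73.8] xax [-9.500e-02  9.955e-01 -2.000e-04] zax [-2.3e-03 -4.0e-04 -1.0e+00] yaw 95.45 F [-0.5  0.2  0. ] op 25.9 j [-0.34  0.2   0.39  2.25 -0.11  0.71  1.79]
HELD red z -10.8 near end y -28.7 => centre y 13.3 x at y0 0.1 width 26.9 skew deg 0.01
(np.float64(609.5), np.float64(-49.3))
PLAN d(m) [-0.0181  0.1844 -0.0015] rot [-0.0019  0.0002 -0.0273] rows>= 6 + 1
```

```bash
python3 -m crank '[[-0.001,0.012,0,0,0,0],[-0.003,0.025,0,0,0,0],[-0.003,0.033,0,0,0,0],[-0.003,0.033,0,0,0,0],[-0.003,0.033,0,0,0,0],[-0.003,0.028,0,0,0,0],[-0.002,0.018,0,0,0,-0.027],[0,0,0,0,0,0]]'
python3 -m crank '[[0,0,0,0,0,0],[0,0,0,0,0,0],[0,0,0,0,0,0],[0,0,0,0,0,0],[0,0,0,0,0,0],[0,0,0,0,0,0],[0,0,0,0,0,0],[0,0,0,0,0,0]]'
python3 - <<'E'
from h import *
s=st(); held('w23');print(topress(s['tcp_pos'])); t=toworld(-35,-138); plan(*t,12.5,97.02)
E
```

```text
time_s: 31.98
tcp_pos: [0.6124, -0.0489, 0.0745]
tcp_rot: [0.662, 0.75, 0.001, 0.002]
force: [1.0, -0.3, 0.8]
opening: 0.0261
time_s: 32.65
tcp_pos: [0.6077, -0.0493, 0.0748]
tcp_rot: [0.663, 0.749, 0.0, 0.0]
force: [0.3, 0.1, 0.3]
opening: 0.026
t 32.65 tcp [607.7 -49.3  74.8] xax [-1.220e-01  9.925e-01  1.000e-04] zax [ 2.e-04  1.e-04 -1.e+00] yaw 97.01 F [0.3 0.1 0.3] op 26.0 j [-0.27  0.5   0.35  1.82 -0.22  0.85  1.88]
HELD red z -10.7 near end y -28.6 => centre y 13.4 x at y0 -0.1 width 26.9 skew deg -0.52
[ -36.78979253 -137.72343623   74.82686488]
PLAN d(m) [-0.0002  0.0017  0.0623] rot [ 0.0001 -0.0001 -0.0003] rows>= 2 + 1
```

```bash
python3 -m crank '[[0,0.001,0.015,0,0,0],[0,0,0.02,0,0,0],[0,0,0.018,0,0,0],[0,0,0.007,0,0,0],[0,0,0.002,0,0,0],[0,0,0,0,0,0],[0,0,0,0,0,0],[0,0,0,0,0,0]]'
python3 -m crank '[[0,0.003,0.001,0,0,0],[0,0.004,0,0,0,0],[0,0.004,0,0,0,0],[-0.001,0.003,0,0,0,0],[-0.001,0.002,0,0,0,0],[0,0,0,0,0,0],[0,0,0,0,0,0],[0,0,0,0,0,0]]' 0.15 20
python3 - <<'E'
from h import *
s=st(); held('w24');print(topress(s['tcp_pos']))
E
```

```text
time_s: 33.37
tcp_pos: [0.6099, -0.0494, 0.0138]
tcp_rot: [0.663, 0.749, 0.001, 0.001]
force: [0.5, 0.9, 0.1]
opening: 0.0257
time_s: 34.03
tcp_pos: [0.6247, -0.0494, 0.0115]
tcp_rot: [0.663, 0.749, -0.0, -0.0]
force: [-0.2, 0.8, -0.1]
opening: 0.0261
t 34.03 tcp [624.7 -49.4  11.5] xax [-0.1218  0.9926  0.    ] zax [-5.e-04 -0.e+00 -1.e+00] yaw 96.99 F [-0.2  0.8 -0.1] op 26.1 j [-0.24  0.62  0.32  1.8  -0.27  0.77  1.91]
HELD red z -10.7 near end y -28.6 => centre y 13.4 x at y0 0.5 width 27.1 skew deg 0.95
[ -19.94692807 -139.87627206   11.52758421]
```

```bash
python3 -m crank '[[-0.001,0.001,0.0003,0,0,0],[-0.001,0.001,0,0,0,0],[0,0.001,0,0,0,0],[0,0.001,0,0,0,0],[0,0.001,0,0,0,0],[0,0.001,0,0,0,0],[0,0,0,0,0,0],[0,0,0,0,0,0]]'
python3 - <<'E'
from h import *
s=st(); held('w25');print(topress(s['tcp_pos']))
E
```

```text
time_s: 34.75
tcp_pos: [0.6289, -0.0501, 0.0111]
tcp_rot: [0.662, 0.749, -0.001, -0.002]
force: [-6.6, 2.5, 5.8]
opening: 0.026
t 34.75 tcp [628.9 -50.1  11.1] xax [-0.1222  0.9925  0.0017] zax [-0.0052  0.001  -1.    ] yaw 97.02 F [-6.6  2.5  5.8] op 26.0 j [-0.23  0.63  0.32  1.78 -0.27  0.78  1.91]
HELD red z -10.7 near end y -28.6 => centre y 13.4 x at y0 0.8 width 27.0 skew deg 1.67
[ -15.89142994 -141.07100304   11.13713417]
```

```bash
python3 -m crank '[[-0.001,0.001,0,0,0,0],[0,0.001,0,0,0,0],[0,0,0,0,0,0],[0,0,0,0,0,0],[0,0,0,0,0,0],[0,0,0,0,0,0],[0,0,0,0,0,0],[0,0,0,0,0,0]]'
python3 - <<'E'
from h import *
s=st(); held('w25');print(topress(s['tcp_pos']))
E
python3 -m crank '[[0.001,-0.002,0,0,0,0],[0,0,0,0,0,0],[0,0,0,0,0,0],[0,0,0,0,0,0],[0,0,-0.005,0,0,0],[0,0,-0.015,0,0,0],[0,0,-0.03,0,0,0],[0,0,-0.03,0,0,0]]' 0.45
python3 -m crank '[[0.01,0,-0.03,0,0,0],[0.02,0.015,-0.03,0,0,0],[0.02,0.02,-0.02,0,0,0],[0.02,0.015,0,0,0,0],[0.02,0,0,0,0,0],[0.02,0,0,0,0,0],[0,0,0,0,0,0],[0,0,0,0,0,0]]' 0.6
python3 - <<'E'
from h import *
s=st(); reg('wrist','w26'); blocks()
E
```

```text
time_s: 35.47
tcp_pos: [0.6289, -0.0501, 0.0111]
tcp_rot: [0.662, 0.749, -0.002, -0.004]
force: [-8.4, 3.2, 9.8]
opening: 0.0258
t 35.47 tcp [628.9 -50.1  11.1] xax [-0.1224  0.9925  0.0036] zax [-0.0098  0.0025 -0.9999] yaw 97.03 F [-8.4  3.2  9.8] op 25.8 j [-0.23  0.63  0.32  1.78 -0.27  0.78  1.91]
HELD red z -10.8 near end y -28.8 => centre y 13.2 x at y0 0.9 width 27.0 skew deg 1.65
[ -15.85443582 -141.10105647   11.13630337]
time_s: 36.18
tcp_pos: [0.6304, -0.0507, 0.0921]
tcp_rot: [0.663, 0.749, -0.001, -0.001]
force: [0.7, 0.8, 0.6]
opening: 0.0387
time_s: 36.85
tcp_pos: [0.6676, 0.0669, 0.1725]
tcp_rot: [0.661, 0.75, 0.001, 0.0]
force: [-0.1, 0.2, 0.1]
opening: 0.0513
t 36.85 tcp [667.6  66.9 172.5] xax [-1.256e-01  9.921e-01  6.000e-04] zax [ 1.3e-03  8.0e-04 -1.0e+00] yaw 97.22 F [-0.1  0.2  0.1] op 51.3 j [-0.42  0.49  0.35  1.61 -0.18  1.08  1.67]
REG red [140, 108, 40, 91, 2823] near end -44.1 centre x -2.1 far 38.8 y(mid) -140.3 w 27.4 ang -0.61 z 21.8
REG green [273, 109, 31, 91, 2474] near end -43.6 centre x -1.6 far 38.9 y(mid) -21.2 w 25.6 ang -0.24 z 22.0
REG green [336, 109, 34, 91, 2550] near end -43.9 centre x -1.9 far 38.9 y(mid) 38.1 w 26.3 ang 0.74 z 22.0
BLK [138, 162, 13, 36, 297] X [ 3.  36.2] Y [-162.9 -154.7]
BLK [188, 162, 26, 36, 839] X [ 2.9 36.4] Y [-116.7  -95.1]
BLK [253, 162, 24, 36, 821] X [ 2.9 36.4] Y [-56.6 -35.8]
BLK [316, 162, 25, 36, 838] X [ 2.8 36.4] Y [ 3.1 24.7]
BLK [379, 162, 11, 36, 299] X [ 2.8 36.3] Y [62.7 70.3]
BLK [408, 195, 64, 7, 86] X [34.  40.2] Y [ 92.1 149.9]
BLK [304, 201, 43, 1, 43] X [39.5 40.3] Y [-7.8 31.5]
```

View pics/w26.png

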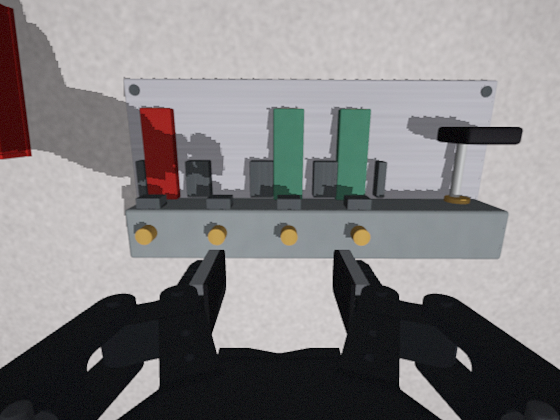

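```bash
python3 - <<'E'
from h import *
t=toworld(-22,139); print(t); plan(*t,150,97.02)
p,d,W,c=shot('scene','s27')
for s in slats(p,W,0.003,0.03): print(s)
E
python3 -m crank '[[0,0,0,0,0,0.09],[0,0,0,0,0,0.12],[0,0,0,0,0,0.12],[0,0,0,0,0,0.12],[0,0,0,0,0,0.12],[0,0,0,0,0,0.12],[0,0,0,0,0,0.12],[0,0,0,0,0,0.12]]' 0.5
python3 -m crank '[[0,0,0,0,0,0.12],[0,0,0,0,0,0.12],[0,0,0,0,0,0.12],[0,0,0,0,0,0.12],[0,0,0,0,0,0.12],[0,0,0,0,0,0.04],[0,0,0,0,0,0],[0,0,0,0,0,0]]'
python3 - <<'E'
from h import *
st(); t=toworld(-22,139); plan(*t,120,7.02)
E
```

```text
(np.float64(588.6), np.float64(227.2))
PLAN d(m) [ 0.1728 -0.0587  0.0219] rot [ 0.0009  0.0016 -0.0019] rows>= 6 + 1
('red', np.int32(68), 657.7, -779.1, 45.0, 22.9, -17.98, np.float64(19.6), array([ 655.9, -778.3]))
('red', np.int32(465), 623.9, -273.6, 123.2, 64.7, -85.66, np.float64(6.6), array([ 632. , -291.4]))
('red', np.int32(75), 657.6, -249.0, 139.1, 18.0, -87.17, np.float64(20.8), array([ 660.8, -224.4]))
('red', np.int32(94), 656.4, -45.9, 36.3, 25.5, 7.53, np.float64(22.1), array([656.4, -44.8]))
('green', np.int32(245), 414.5, -296.5, 128.0, 70.1, 29.53, np.float64(6.3), array([ 406.5, -313.9]))
('green', np.int32(203), 440.4, -264.0, 122.0, 11.2, -1.79, np.float64(17.2), array([ 440.7, -264.6]))
('green', np.int32(203), 625.8, 72.2, 65.7, 28.4, 2.38, np.float64(22.2), array([625.8,  72.5]))
('green', np.int32(219), 619.0, 129.9, 68.6, 28.9, 7.94, np.float64(22.2), array([617.8, 131.5]))
time_s: 37.67
tcp_pos: [0.6675, 0.062, 0.1717]
tcp_rot: [0.93, 0.368, -0.0, 0.001]
force: [0.1, -0.9, 1.1]
opening: 0.0428
time_s: 38.33
tcp_pos: [0.6674, 0.0629, 0.1716]
tcp_rot: [0.998, 0.061, 0.0, 0.0]
force: [0.1, -0.1, -0.1]
opening: 0.0429
t 38.33 tcp [667.4  62.9 171.6] xax [9.926e-01 1.216e-01 1.000e-04] zax [ 2.e-04 -9.e-04 -1.e+00] yaw 6.98 F [ 0.1 -0.1 -0.1] op 42.9 j [-0.65  0.55  0.68  1.62 -0.38  1.11  0.25]
PLAN d(m) [-0.0583 -0.1728  0.0514] rot [ 0.0009 -0.0001 -0.0007] rows>= 6 + 1
```

```bash
python3 -m crank '[[-0.005,-0.015,0,0,0,0],[-0.009,-0.026,0.005,0,0,0],[-0.01,-0.03,0.01,0,0,0],[-0.01,-0.03,0.01,0,0,0],[-0.01,-0.03,0.01,0,0,0],[-0.009,-0.027,0.01,0,0,0],[-0.005,-0.015,0.006,0,0,0],[0,0,0,0,0,0]]'
python3 -m crank '[[0,0,0,0,0,0],[0,0,0,0,0,0],[0,0,0,0,0,0],[0,0,0,0,0,0],[0,0,0,0,0,0],[0,0,0,0,0,0],[0,0,0,0,0,0],[0,0,0,0,0,0]]'
python3 - <<'E'
from h import *
s=st(); t=toworld(-22,139); plan(*t,40,7.02)
p,d,W,c=shot('wrist','w28');Q=topress(W); m=(Q[...,2]>55)&(Q[...,2]<68)&(Q[...,0]<0)&(Q[...,0]>-50)&(Q[...,1]>100)&(Q[...,1]<180)
q=Q[m];print(len(q),np.percentile(q,[2,98],axis=0)); print(topress(s['tcp_pos']))
E
```

```text
time_s: 39.0
tcp_pos: [0.5851, 0.2347, 0.1183]
tcp_rot: [0.998, 0.066, -0.002, -0.001]
force: [-1.0, 1.7, -0.3]
opening: 0.0428
time_s: 39.67
tcp_pos: [0.5887, 0.2292, 0.1204]
tcp_rot: [0.998, 0.061, 0.0, -0.0]
force: [0.4, 0.5, -0.0]
opening: 0.0432
t 39.67 tcp [588.7 229.2 120.4] xax [9.925e-01 1.225e-01 1.000e-04] zax [ 0.e+00  1.e-04 -1.e+00] yaw 7.04 F [ 0.4  0.5 -0. ] op 43.2 j [-0.93  0.53  0.64  1.76 -0.38  0.98 -0.02]
PLAN d(m) [-0.0003  0.002   0.0804] rot [-0.0001 -0.0001  0.0003] rows>= 3 + 1
1284 [[-29.10626263 120.15969445  58.7657887 ]
 [-15.63239867 161.71756023  65.05991718]]
[-21.67961033 140.97975231 120.43368313]
```

View pics/w28.png

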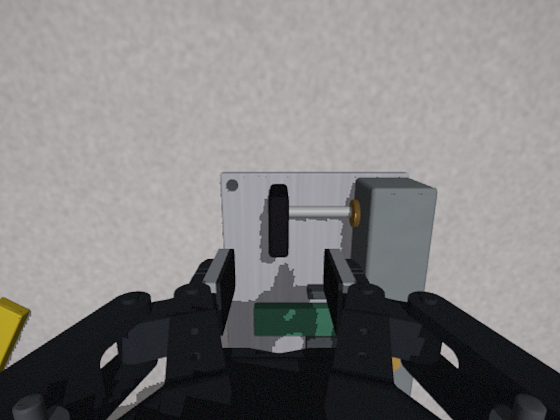

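```bash
python3 -m crank '[[-0.0005,0,0.01,0,0,0],[0,0,0.02,0,0,0],[0,0,0.02,0,0,0],[0,0,0.018,0,0,0],[0,0,0.01,0,0,0],[0,0,0.004,0,0,0],[0,0,0,0,0,0],[0,0,0,0,0,0]]'
python3 - <<'E'
from h import *
s=st(); print(topress(s['tcp_pos'])); reg('wrist','w29')
E
python3 -m crank '[[0,0,0,0,0,0],[0,0,0,0,0,0],[0,0,0,0,0,0],[0,0,0,0,0,0],[0,0,0,0,0,0],[0,0,0,0,0,0],[0,0,0,0,0,0],[0,0,0,0,0,0]]' 0 60
python3 - <<'E'
from h import *
s=st(); print(topress(s['tcp_pos']))
E
```

```text
time_s: 40.38
tcp_pos: [0.5886, 0.2293, 0.0388]
tcp_rot: [0.998, 0.061, 0.0, -0.0]
force: [-0.5, 0.2, 0.5]
opening: 0.0428
t 40.38 tcp [588.6 229.3  38.8] xax [9.924e-01 1.227e-01 8.000e-04] zax [ 8.e-04  1.e-04 -1.e+00] yaw 7.05 F [-0.5  0.2  0.5] op 42.8 j [-0.88  0.64  0.58  1.79 -0.45  0.85  0.04]
[-21.72346734 141.10845109  38.75271727]
time_s: 41.1
tcp_pos: [0.5883, 0.2295, 0.0397]
tcp_rot: [0.998, 0.061, 0.0, -0.001]
force: [-2.8, -0.5, 5.9]
opening: 0.0129
t 41.1 tcp [588.3 229.5  39.7] xax [9.925e-01 1.226e-01 3.000e-04] zax [ 1.e-04  1.e-03 -1.e+00] yaw 7.04 F [-2.8 -0.5  5.9] op 12.9 j [-0.88  0.64  0.58  1.79 -0.45  0.85  0.04]
[-21.97416926 141.35852027  39.65728593]
```

View pics/w29.png

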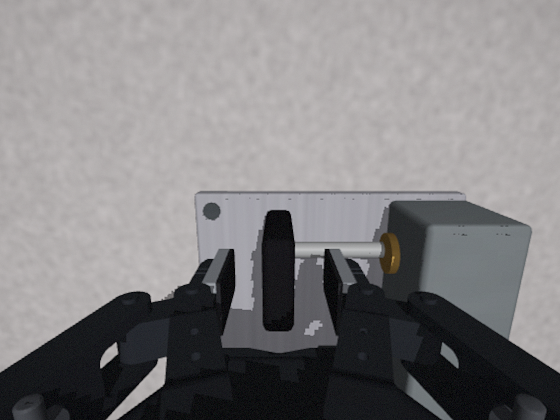

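Run:
```python
from h import *
for n in('scene','top'):
    print(n)
    try: reg(n,n[0]+'30')
    except Exception as e: print(e)
p=cv2.imread('pics/s30.png'); cv2.imwrite('pics/s30c.png',cv2.resize(p[180:340,150:350],None,fx=3.5,fy=3.5,interpolation=cv2.INTER_CUBIC))
```

```text
scene
REG red [200, 224, 23, 19, 203] near end -38.5 centre x 3.5 far 31.2 y(mid) -138.4 w 22.2 ang -2.19 z 21.7
REG green [227, 252, 23, 20, 207] near end -39.2 centre x 2.8 far 29.0 y(mid) -19.0 w 20.9 ang -1.61 z 22.1
REG green [241, 266, 23, 22, 214] near end -38.6 centre x 3.4 far 30.3 y(mid) 40.6 w 21.2 ang -1.02 z 22.3
top
REG red [312, 136, 13, 29, 278] near end -44.3 centre x -2.3 far 34.9 y(mid) -141.1 w 24.3 ang 0.91 z 22.0
REG green [246, 141, 12, 30, 256] near end -43.4 centre x -1.4 far 36.5 y(mid) 38.9 w 21.5 ang -1.01 z 21.9
REG green [268, 140, 13, 29, 261] near end -43.3 centre x -1.3 far 33.8 y(mid) -21.5 w 24.1 ang 1.42 z 22.1
```

View pics/s30c.png

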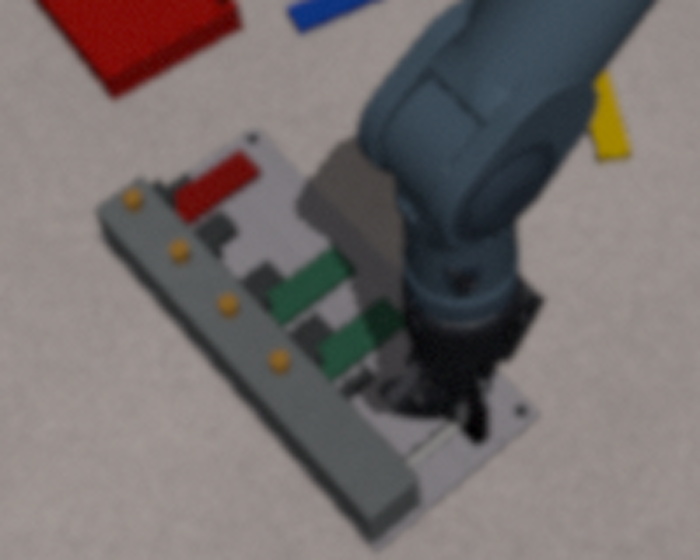

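All three slats still lie against their stops, and the top and scene views agree. Now I'll pull the handle.

```bash
python3 -m crank '[[-0.005,0,0,0,0,0],[-0.006,0,0,0,0,0],[-0.006,0,0,0,0,0],[-0.006,0,0,0,0,0],[-0.006,0,0,0,0,0],[-0.006,0,0,0,0,0],[-0.005,0,0,0,0,0],[-0.004,0,0,0,0,0]]' 0 80
python3 - <<'E'
from h import *
s=st(); print(topress(s['tcp_pos']))
E
python3 -m crank '[[-0.002,0,0,0,0,0],[-0.001,0,0,0,0,0],[-0.001,0,0,0,0,0],[0,0,0,0,0,0],[0,0,0,0,0,0],[0,0,0,0,0,0],[0,0,0,0,0,0],[0,0,0,0,0,0]]'
python3 - <<'E'
from h import *
s=st(); print(topress(s['tcp_pos']))
E
```

```text
time_s: 41.87
tcp_pos: [0.5499, 0.2248, 0.0398]
tcp_rot: [0.998, 0.061, 0.007, -0.001]
force: [11.3, 1.1, -6.5]
opening: 0.0123
t 41.87 tcp [549.9 224.8  39.8] xax [0.9924 0.1222 0.0134] zax [ 0.0133  0.0022 -0.9999] yaw 7.02 F [11.3  1.1 -6.5] op 12.3 j [-0.93  0.58  0.59  1.9  -0.44  0.79  0.02]
[-60.65669181 141.35968977  39.82210632]
time_s: 42.53
tcp_pos: [0.5464, 0.2243, 0.0398]
tcp_rot: [0.998, 0.061, 0.007, -0.001]
force: [10.3, 2.2, -7.3]
opening: 0.0123
t 42.53 tcp [546.4 224.3  39.8] xax [0.9924 0.1222 0.0135] zax [ 0.0134  0.0021 -0.9999] yaw 7.02 F [10.3  2.2 -7.3] op 12.3 j [-0.94  0.57  0.59  1.9  -0.44  0.78  0.01]
[-64.21595204 141.35663312  39.79128653]
```

```bash
python3 -m crank '[[-0.002,0,0,0,0,0],[-0.002,0,0,0,0,0],[-0.001,0,0,0,0,0],[0,0,0,0,0,0],[0,0,0,0,0,0],[0,0,0,0,0,0],[0,0,0,0,0,0],[0,0,0,0,0,0]]'
python3 - <<'E'
from h import *
s=st(); print(topress(s['tcp_pos'])); reg('top','t31'); shot('wrist','w31')
E
```

```text
time_s: 43.2
tcp_pos: [0.5435, 0.224, 0.0398]
tcp_rot: [0.998, 0.061, 0.009, -0.001]
force: [15.0, 2.0, -11.2]
opening: 0.0123
t 43.2 tcp [543.5 224.   39.8] xax [0.9924 0.122  0.0183] zax [ 0.0181  0.0024 -0.9998] yaw 7.01 F [ 15.    2.  -11.2] op 12.3 j [-0.95  0.56  0.59  1.91 -0.43  0.78  0.01]
[-67.08282988 141.31489038  39.8454397 ]
REG red [312, 136, 13, 29, 277] near end -44.4 centre x -2.4 far 34.1 y(mid) -140.9 w 24.3 ang 0.57 z 22.0
REG green [268, 140, 13, 29, 263] near end -44.1 centre x -2.1 far 34.7 y(mid) -21.2 w 21.7 ang -0.12 z 22.0
REG green [246, 142, 12, 29, 265] near end -44.5 centre x -2.5 far 35.9 y(mid) 38.5 w 23.9 ang -0.29 z 21.8
```

View pics/w31.png

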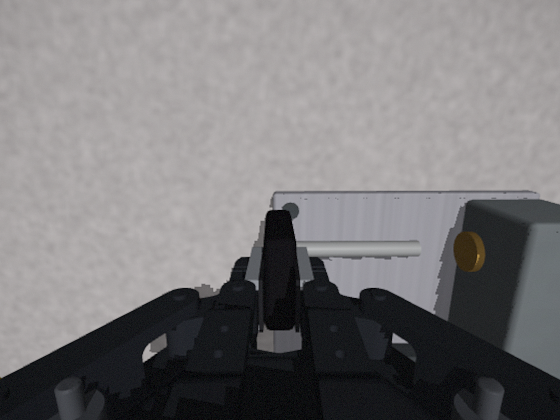

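```bash
python3 -m crank '[[0,0,0,0,0,0],[0,0,0,0,0,0],[0.004,0,0,0,0,0],[0.008,0,0,0,0,0],[0.008,0,0,0,0,0],[0.008,0,0,0,0,0],[0.008,0,0,0,0,0],[0.005,0,0,0,0,0]]'
python3 - <<'E'
from h import *
s=st(); print(topress(s['tcp_pos']))
E
```

```text
time_s: 43.97
tcp_pos: [0.5805, 0.2285, 0.0398]
tcp_rot: [0.998, 0.061, 0.004, -0.001]
force: [4.3, 1.7, 0.3]
opening: 0.0124
t 43.97 tcp [580.5 228.5  39.8] xax [0.9924 0.1224 0.0087] zax [ 0.0085  0.0016 -1.    ] yaw 7.03 F [4.3 1.7 0.3] op 12.4 j [-0.9   0.62  0.58  1.82 -0.45  0.83  0.03]
[-29.81291513 141.34915317  39.75288429]
```

```bash
python3 -m crank '[[0.004,0,0,0,0,0],[0.004,0,0,0,0,0],[0.001,0,0,0,0,0],[0,0,0,0,0,0],[0,0,0,0,0,0],[0,0,0,0,0,0],[0,0,0,0,0,0],[0,0,0,0,0,0]]'
python3 -m crank '[[0,0,0,0,0,0],[0,0,0,0,0,0],[0,0,0,0,0,0],[0,0,0,0,0,0],[0,0,0,0,0,0],[0,0,0,0,0,0],[0,0,0,0,0,0],[0,0,0,0,0,0]]' 0.5
python3 - <<'E'
from h import *
s=st(); print(topress(s['tcp_pos'])); shot('wrist','w32')
E
```

```text
time_s: 44.63
tcp_pos: [0.5869, 0.2293, 0.0397]
tcp_rot: [0.998, 0.061, 0.002, -0.001]
force: [4.0, 0.4, 4.5]
opening: 0.0124
time_s: 45.3
tcp_pos: [0.5848, 0.2288, 0.0382]
tcp_rot: [0.998, 0.061, -0.0, 0.0]
force: [-1.1, -0.8, -0.7]
opening: 0.0424
t 45.3 tcp [584.8 228.8  38.2] xax [ 9.924e-01  1.227e-01 -6.000e-04] zax [-6.e-04 -2.e-04 -1.e+00] yaw 7.05 F [-1.1 -0.8 -0.7] op 42.4 j [-0.89  0.64  0.58  1.8  -0.45  0.84  0.03]
[-25.51238502 141.08302394  38.20684669]
```

View pics/w32.png

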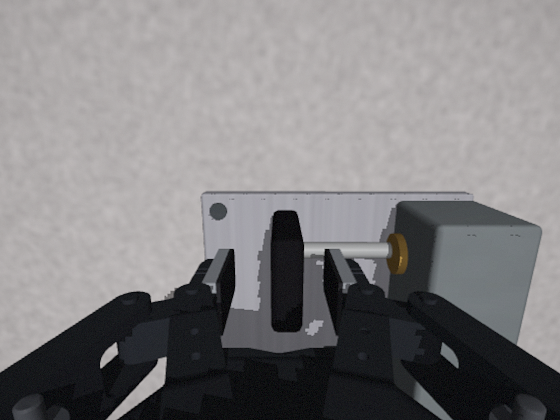

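```bash
python3 -m crank '[[0.003,0,-0.005,0,0,0],[0,0,-0.02,0,0,0],[0,0,-0.03,0,0,0],[0,0,-0.03,0,0,0],[0,0,-0.015,0,0,0],[0,0,0,0,0,-0.1],[0,0,0,0,0,-0.11],[0,0,0,0,0,-0.12]]'
python3 -m crank '[[0,0,0,0,0,-0.12],[0,0,0,0,0,-0.12],[0,0,0,0,0,-0.12],[0,0,0,0,0,-0.12],[0,0,0,0,0,-0.12],[0,0,0,0,0,-0.12],[0,0,0,0,0,-0.12],[0,0,0,0,0,-0.12]]'
python3 -m crank '[[0,0,0,0,0,-0.12],[0,0,0,0,0,-0.12],[0,0,0,0,0,-0.04],[0,0,0,0,0,0],[0,0,0,0,0,0],[0,0,0,0,0,0],[0,0,0,0,0,0],[0,0,0,0,0,0]]' 0.5
python3 - <<'E'
from h import *
s=st(); t=toworld(-16,39); plan(*t,60,97.02)
p,d,W,c=shot('top','t33');Q=topress(W); m=(Q[...,2]>58)&(Q[...,2]<68)&(Q[...,0]<10)&(Q[...,0]>-80)&(Q[...,1]>115)&(Q[...,1]<165)
q=Q[m];print(len(q),np.percentile(q,[2,98],axis=0) if len(q) else ''); reg('top')
reg('wrist','w33')
E
```

```text
time_s: 46.02
tcp_pos: [0.5888, 0.2294, 0.1397]
tcp_rot: [0.974, 0.227, 0.001, -0.0]
force: [0.5, 1.0, -0.2]
opening: 0.0425
time_s: 46.68
tcp_pos: [0.5885, 0.229, 0.1389]
tcp_rot: [0.759, 0.651, 0.0, 0.0]
force: [-0.1, 0.1, 0.1]
opening: 0.0427
time_s: 47.35
tcp_pos: [0.5881, 0.2293, 0.1384]
tcp_rot: [0.663, 0.749, -0.0, 0.0]
force: [0.1, -0.2, -0.4]
opening: 0.0427
t 47.35 tcp [588.1 229.3 138.4] xax [-1.215e-01  9.926e-01 -2.000e-04] zax [ 0.e+00 -2.e-04 -1.e+00] yaw 96.98 F [ 0.1 -0.2 -0.4] op 42.7 j [-0.69  0.45  0.32  1.73 -0.17  0.98  1.39]
PLAN d(m) [-0.1021  0.0064  0.0784] rot [ 0.      0.0002 -0.0007] rows>= 4 + 1
26 [[-29.28839075 117.69792871  59.57977303]
 [-15.39142114 129.48720869  65.38161271]]
REG red [312, 136, 13, 29, 279] near end -44.5 centre x -2.5 far 33.8 y(mid) -141.0 w 24.1 ang 1.06 z 22.2
REG green [246, 141, 12, 30, 263] near end -44.1 centre x -2.1 far 35.1 y(mid) 39.0 w 21.7 ang -0.65 z 21.9
REG green [268, 140, 13, 29, 253] near end -43.5 centre x -1.5 far 34.8 y(mid) -21.4 w 21.6 ang 1.34 z 22.1
REG green [71, 179, 49, 93, 3261] near end -44.1 centre x -2.1 far 39.0 y(mid) -19.9 w 27.2 ang -0.37 z 21.6
REG green [142, 179, 42, 93, 3093] near end -44.2 centre x -2.2 far 39.2 y(mid) 39.8 w 26.9 ang -0.31 z 21.7
```

View pics/w33.png

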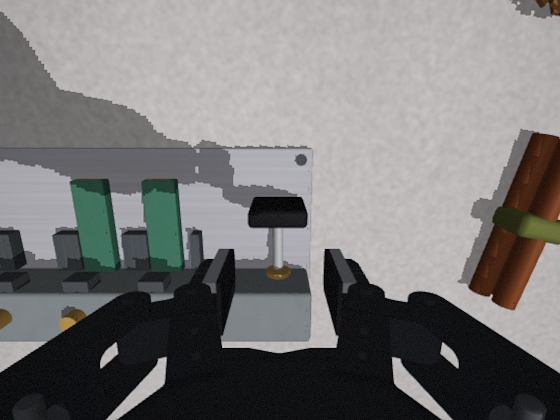

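Step 2 reads as done and the handle is home: its bar spans x -29 to -15 in the press frame, at (277,210) in the picture. Now unloading, starting with lane 4.

```bash
python3 -m crank '[[-0.01,0,0,0,0,0],[-0.022,0.001,0,0,0,0],[-0.025,0.001,0.005,0,0,0],[-0.023,0,0.015,0,0,0],[-0.015,0,0.025,0,0,0],[-0.007,0,0.02,0,0,0],[0,0,0.01,0,0,0],[0,0,0,0,0,0]]' 0.5
python3 - <<'E'
from h import *
s=st(); t=toworld(-20,39); plan(*t,9,97.02)
E
```

```text
time_s: 48.17
tcp_pos: [0.6, 0.1266, 0.0605]
tcp_rot: [0.663, 0.748, -0.003, -0.002]
force: [-0.3, 0.1, -0.4]
opening: 0.0428
t 48.17 tcp [600.  126.6  60.5] xax [-0.1201  0.9928 -0.0013] zax [-0.0058 -0.002  -1.    ] yaw 96.9 F [-0.3  0.1 -0.4] op 42.8 j [-0.53  0.53  0.32  1.81 -0.22  0.84  1.59]
PLAN d(m) [0.0013 0.0033 0.0515] rot [-0.006   0.0013 -0.0021] rows>= 2 + 1
```

```bash
python3 -m crank '[[0.001,0.002,0.015,0,0,0],[0,0.001,0.018,0,0,0],[0,0,0.012,0,0,0],[0,0,0.005,0,0,0],[0,0,0,0,0,0],[0,0,0,0,0,0],[0,0,0,0,0,0],[0,0,0,0,0,0]]' 0.5
python3 -m crank '[[0,0,0,0,0,0],[0,0,0,0,0,0],[0,0,0,0,0,0],[0,0,0,0,0,0],[0,0,0,0,0,0],[0,0,0,0,0,0],[0,0,0,0,0,0],[0,0,0,0,0,0]]' 0.15 70
python3 -m crank '[[0,0,-0.001,0,0,0],[0,-0.005,0,0,0,0],[0,-0.008,0,0,0,0],[0,-0.008,0,0,0,0],[0,-0.008,0,0,0,0],[0,-0.003,0,0,0,0],[0,0,0,0,0,0],[0,0,0,0,0,0]]'
python3 - <<'E'
from h import *
s=st(); held('w34'); print(topress(s['tcp_pos']))
E
```

```text
time_s: 48.83
tcp_pos: [0.6063, 0.1299, 0.0145]
tcp_rot: [0.663, 0.749, 0.001, 0.001]
force: [-0.5, -0.1, 0.6]
opening: 0.0427
time_s: 49.5
tcp_pos: [0.6061, 0.1297, 0.0147]
tcp_rot: [0.663, 0.749, 0.001, 0.0]
force: [-1.8, -0.9, 6.1]
opening: 0.0249
time_s: 50.17
tcp_pos: [0.5724, 0.1256, 0.0147]
tcp_rot: [0.663, 0.749, -0.001, -0.001]
force: [-0.8, -0.2, 6.9]
opening: 0.025
t 50.17 tcp [572.4 125.6  14.7] xax [-1.220e-01  9.925e-01  3.000e-04] zax [-0.0023  0.     -1.    ] yaw 97.01 F [-0.8 -0.2  6.9] op 25.0 j [-0.53  0.56  0.3   1.9  -0.24  0.73  1.6 ]
HELD green z -7.2 near end y -28.2 => centre y 13.8 x at y0 0.3 width 26.8 skew deg -0.17
[-50.48037226  40.21026884  14.6851974 ]
```

```bash
python3 -m crank '[[0,0,-0.01,0,0,0],[0,0,-0.02,0,0,0],[0,0,-0.03,0,0,0],[0,0,-0.025,0,0,0],[0,0,0,0,0,0],[0,0,0,0,0,0],[0,0,0,0,0,0],[0,0,0,0,0,0]]'
python3 - <<'E'
from h import *
s=st(); held('w35'); plan(420,-312,105,90)
E
```

```text
time_s: 50.88
tcp_pos: [0.5718, 0.1254, 0.0977]
tcp_rot: [0.663, 0.749, -0.002, -0.001]
force: [0.4, -1.0, 0.1]
opening: 0.025
t 50.88 tcp [571.8 125.4  97.7] xax [-1.221e-01  9.925e-01 -6.000e-04] zax [-0.0037 -0.0011 -1.    ] yaw 97.01 F [ 0.4 -1.   0.1] op 25.0 j [-0.57  0.43  0.34  1.87 -0.18  0.88  1.56]
HELD green z -7.1 near end y -28.1 => centre y 13.9 x at y0 -0.0 width 26.7 skew deg -1.36
PLAN d(m) [-0.4156 -0.2042 -0.0063] rot [-0.0038  0.001   0.1224] rows>= 14 + 2
```

View pics/w35.png

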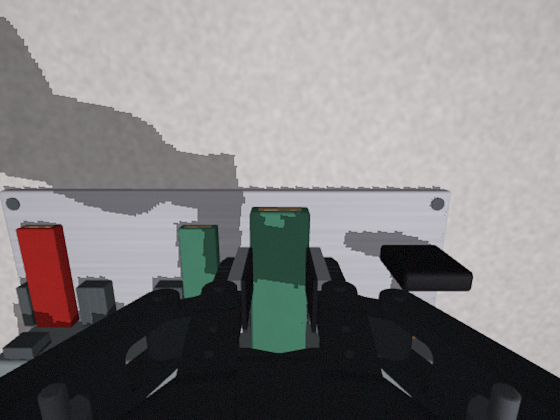

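```bash
python3 -m crank '[[-0.012,-0.006,0,0,0,0],[-0.022,-0.011,0,0,0,0],[-0.029,-0.014,0,0,0,0],[-0.029,-0.014,0,0,0,0],[-0.029,-0.014,0,0,0,0],[-0.029,-0.014,0,0,0,0],[-0.029,-0.014,0,0,0,0],[-0.029,-0.014,0,0,0,0]]'
python3 -m crank '[[-0.029,-0.014,0,0,0,0],[-0.029,-0.014,0,0,0,0],[-0.029,-0.014,0,0,0,0],[-0.029,-0.014,0,0,0,0],[-0.029,-0.014,0,0,0,0],[-0.029,-0.014,0,0,0,0],[-0.022,-0.011,0,0,0,0.06],[-0.012,-0.006,0,0,0,0.06]]'
python3 -m crank '[[0,0,0,0,0,0],[0,0,0,0,0,0],[0,0,0,0,0,0],[0,0,0,0,0,0],[0,0,0,0,0,0],[0,0,0,0,0,0],[0,0,0,0,0,0],[0,0,0,0,0,0]]'
python3 - <<'E'
from h import *
s=st(); held('w36'); plan(424,-312,100,90)
p,d,W,c=shot('wrist')
m=hsvmask(p,'green')&(abs(W[...,2]-.035)<.003); q=W[m]*1000; print(len(q),np.percentile(q,[1,99],axis=0))
m=hsvmask(p,'green')&(abs(W[...,2]-.005)<.002); q=W[m]*1000; print(len(q),np.percentile(q,[1,99],axis=0))
E
```

```text
time_s: 51.6
tcp_pos: [0.4964, -0.0954, 0.0986]
tcp_rot: [0.663, 0.749, -0.001, -0.001]
force: [0.4, -0.5, 0.3]
opening: 0.0246
time_s: 52.27
tcp_pos: [0.4193, -0.3161, 0.099]
tcp_rot: [0.71, 0.705, -0.001, -0.0]
force: [0.1, -1.0, -0.5]
opening: 0.0247
time_s: 52.93
tcp_pos: [0.4234, -0.311, 0.0994]
tcp_rot: [0.706, 0.708, 0.0, -0.0]
force: [0.7, 0.5, -0.0]
opening: 0.0248
t 52.93 tcp [ 423.4 -311.    99.4] xax [-3.5e-03  1.0e+00  1.0e-04] zax [ 1.e-04  1.e-04 -1.e+00] yaw 90.2 F [ 0.7  0.5 -0. ] op 24.8 j [ 0.08  0.35  0.55  2.02 -0.24  0.83  2.34]
HELD green z -7.1 near end y -28.1 => centre y 13.9 x at y0 0.6 width 27.5 skew deg 1.07
PLAN d(m) [-0.0008  0.0007 -0.0006] rot [ 0.0001 -0.0001  0.0031] rows>= 1 + 1
3590 [[ 371.15294853 -412.279291     32.22911754]
 [ 480.77200246 -263.70770325   36.30659156]]
16899 [[ 379.47678643 -408.50151699    3.41413305]
 [ 490.0017985  -269.25681704    6.4357816 ]]
```

View pics/w36.png

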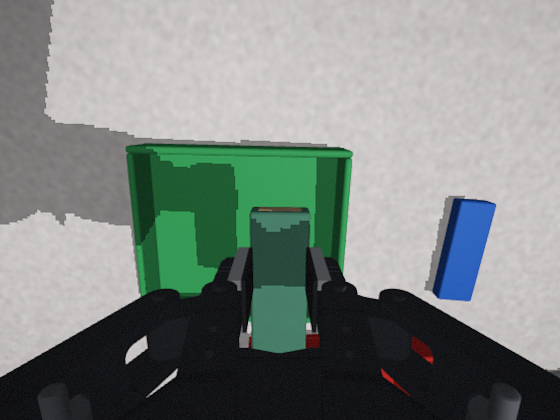

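```bash
python3 -m crank '[[0,0,0.015,0,0,0],[0,0,0.025,0,0,0],[0,0,0.022,0,0,0],[0,0,0.015,0,0,0],[0,0,0.008,0,0,0],[0,0,0,0,0,0],[0,0,0,0,0,0],[0,0,0,0,0,0]]'
python3 - <<'E'
from h import *
st()
E
python3 -m crank '[[0,0,0,0,0,0],[0,0,0,0,0,0],[0,0,0,0,0,0],[0,0,0,0,0,0],[0,0,-0.01,0,0,0],[0,0,-0.03,0,0,0],[0,0,-0.03,0,0,0],[0,0,-0.03,0,0,0]]' 0.43
python3 - <<'E'
from h import *
st(); p,d,W,c=shot('wrist','w37')
t=toworld(-20,-21); plan(*t,75,97.02)
E
```

```text
time_s: 53.7
tcp_pos: [0.4239, -0.3123, 0.0154]
tcp_rot: [0.706, 0.708, 0.0, 0.001]
force: [-0.5, -0.5, -0.3]
opening: 0.0252
t 53.7 tcp [ 423.9 -312.3   15.4] xax [-0.0021  1.     -0.0012] zax [ 0.0017 -0.0012 -1.    ] yaw 90.12 F [-0.5 -0.5 -0.3] op 25.2 j [ 0.15  0.49  0.48  2.05 -0.36  0.67  2.43]
time_s: 54.37
tcp_pos: [0.4224, -0.3114, 0.1158]
tcp_rot: [0.706, 0.708, -0.0, -0.0]
force: [0.6, 0.0, -0.7]
opening: 0.0367
t 54.37 tcp [ 422.4 -311.4  115.8] xax [-1.8e-03  1.0e+00  2.0e-04] zax [-1.1e-03  2.0e-04 -1.0e+00] yaw 90.1 F [ 0.6  0.  -0.7] op 36.7 j [ 0.06  0.32  0.57  2.02 -0.22  0.87  2.33]
PLAN d(m) [0.3832 0.1835 0.047 ] rot [ 0.0093  0.005  -0.1217] rows>= 13 + 2
```

View pics/w37.png

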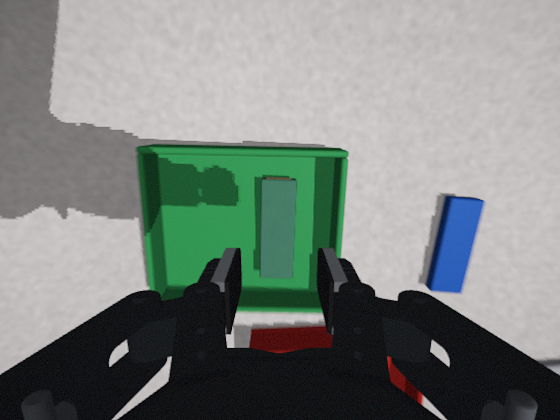

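```bash
python3 -m crank '[[0.012,0.006,0,0,0,0],[0.022,0.01,0,0,0,0],[0.028,0.0135,0,0,0,0],[0.028,0.0135,0,0,0,0],[0.028,0.0135,0,0,0,0],[0.028,0.0135,0,0,0,0],[0.028,0.0135,0,0,0,0],[0.028,0.0135,0,0,0,0]]' 0.5
python3 -m crank '[[0.028,0.0135,0,0,0,0],[0.028,0.0135,0,0,0,0],[0.028,0.0135,0,0,0,0],[0.028,0.0135,0,0,0,0],[0.028,0.0135,0.01,0,0,0],[0.024,0.011,0.01,0,0,0],[0.012,0.006,0.01,0,0,-0.06],[0.004,0.001,0.005,0,0,-0.06]]'
python3 -m crank '[[0,0,0,0,0,0],[0,0,0,0,0,0],[0,0,0,0,0,0],[0,0,0,0,0,0],[0,0,0,0,0,0],[0,0,0,0,0,0],[0,0,0,0,0,0],[0,0,0,0,0,0]]'
python3 - <<'E'
from h import *
st(); reg('wrist','w38')
t=toworld(-20,-21); plan(*t,10.5,97.02)
E
```

```text
time_s: 55.08
tcp_pos: [0.5201, -0.108, 0.1151]
tcp_rot: [0.706, 0.708, 0.0, 0.0]
force: [1.2, -0.3, -0.7]
opening: 0.0425
time_s: 55.75
tcp_pos: [0.6051, 0.076, 0.0787]
tcp_rot: [0.659, 0.752, 0.001, -0.0]
force: [-0.8, 0.3, -0.5]
opening: 0.0431
time_s: 56.42
tcp_pos: [0.6045, 0.0707, 0.0796]
tcp_rot: [0.663, 0.749, 0.0, 0.0]
force: [0.3, 0.3, 0.2]
opening: 0.0429
t 56.42 tcp [604.5  70.7  79.6] xax [-0.1214  0.9926  0.    ] zax [ 3.e-04  1.e-04 -1.e+00] yaw 96.97 F [0.3 0.3 0.2] op 42.9 j [-0.47  0.49  0.36  1.83 -0.22  0.86  1.68]
REG red [74, 197, 59, 115, 4607] near end -44.5 centre x -2.5 far 38.7 y(mid) -140.2 w 27.6 ang -0.37 z 21.7
REG green [255, 197, 40, 114, 4381] near end -44.4 centre x -2.4 far 38.6 y(mid) -21.0 w 26.4 ang -0.02 z 21.9
PLAN d(m) [-0.0029  0.0053  0.069 ] rot [ 0.0002 -0.     -0.0006] rows>= 2 + 1
```

View pics/w38.png

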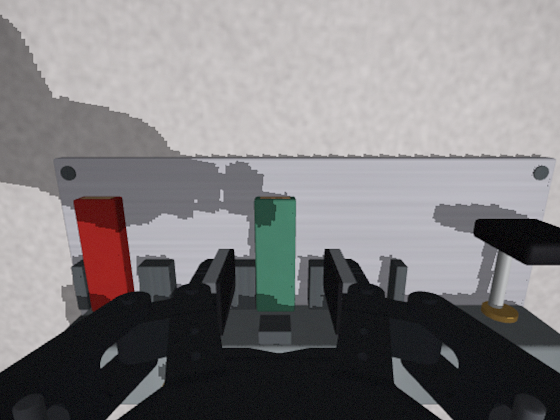

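```bash
python3 -m crank '[[-0.003,0.003,0.015,0,0,0],[0,0,0.02,0,0,0],[0,0,0.02,0,0,0],[0,0,0.01,0,0,0],[0,0,0.005,0,0,0],[0,0,0,0,0,0],[0,0,0,0,0,0],[0,0,0,0,0,0]]' 0.5
python3 -m crank '[[0,0,0,0,0,0],[0,0,0,0,0,0],[0,0,0,0,0,0],[0,0,0,0,0,0],[0,0,0,0,0,0],[0,0,0,0,0,0],[0,0,0,0,0,0],[0,0,0,0,0,0]]' 0.15 70
python3 -m crank '[[0,0,-0.001,0,0,0],[0,-0.005,0,0,0,0],[0,-0.008,0,0,0,0],[0,-0.008,0,0,0,0],[0,-0.008,0,0,0,0],[0,-0.003,0,0,0,0],[0,0,0,0,0,0],[0,0,0,0,0,0]]'
python3 -m crank '[[0,0,-0.01,0,0,0],[0,0,-0.02,0,0,0],[0,0,-0.03,0,0,0],[0,0,-0.025,0,0,0],[0,0,0,0,0,0],[0,0,0,0,0,0],[0,0,0,0,0,0],[0,0,0,0,0,0]]'
python3 - <<'E'
from h import *
s=st(); held('w39'); plan(424,-366,100,90)
E
```

```text
time_s: 57.13
tcp_pos: [0.609, 0.0684, 0.0106]
tcp_rot: [0.663, 0.749, 0.001, 0.001]
force: [0.0, -0.2, 0.1]
opening: 0.0425
time_s: 57.8
tcp_pos: [0.609, 0.0685, 0.011]
tcp_rot: [0.663, 0.749, 0.001, 0.001]
force: [-1.4, -0.0, 5.5]
opening: 0.0255
time_s: 58.47
tcp_pos: [0.5754, 0.0644, 0.011]
tcp_rot: [0.663, 0.749, -0.0, -0.0]
force: [-0.6, 0.6, 6.8]
opening: 0.0258
time_s: 59.13
tcp_pos: [0.5739, 0.0643, 0.0936]
tcp_rot: [0.663, 0.749, -0.002, -0.001]
force: [-0.1, 0.5, -0.9]
opening: 0.0258
t 59.13 tcp [573.9  64.3  93.6] xax [-1.221e-01  9.925e-01 -3.000e-04] zax [-4.4e-03 -8.0e-04 -1.0e+00] yaw 97.02 F [-0.1  0.5 -0.9] op 25.8 j [-0.49  0.43  0.37  1.89 -0.2   0.86  1.67]
HELD green z -10.8 near end y -23.3 => centre y 18.7 x at y0 0.0 width 26.4 skew deg -0.28
PLAN d(m) [-0.4087 -0.2015 -0.0055] rot [-0.0043  0.0006  0.1223] rows>= 14 + 2
```

```bash
python3 -m crank '[[-0.012,-0.006,0,0,0,0],[-0.022,-0.011,0,0,0,0],[-0.0285,-0.0145,-0.001,0,0,0],[-0.0285,-0.0145,-0.001,0,0,0],[-0.0285,-0.0145,-0.001,0,0,0],[-0.0285,-0.0145,-0.001,0,0,0],[-0.0285,-0.0145,-0.001,0,0,0],[-0.0285,-0.0145,-0.001,0,0,0]]'
python3 -m crank '[[-0.0285,-0.0145,0,0,0,0],[-0.0285,-0.0145,0,0,0,0],[-0.0285,-0.0145,0,0,0,0],[-0.0285,-0.0145,0,0,0,0],[-0.0285,-0.0145,0,0,0,0],[-0.0285,-0.0145,0,0,0,0],[-0.021,-0.011,0,0,0,0.06],[-0.012,-0.006,0,0,0,0.06]]'
python3 -m crank '[[0,0,0,0,0,0],[0,0,0,0,0,0],[0,0,0,0,0,0],[0,0,0,0,0,0],[0,0,0,0,0,0],[0,0,0,0,0,0],[0,0,0,0,0,0],[0,0,0,0,0,0]]'
python3 - <<'E'
from h import *
s=st(); held('w40'); plan(419,-366,17,90)
E
```

```text
time_s: 59.85
tcp_pos: [0.4955, -0.154, 0.1006]
tcp_rot: [0.663, 0.749, -0.001, -0.001]
force: [0.2, -1.0, -0.1]
opening: 0.0258
time_s: 60.52
tcp_pos: [0.4146, -0.3711, 0.101]
tcp_rot: [0.709, 0.705, -0.001, -0.0]
force: [0.5, -0.0, -0.4]
opening: 0.0259
time_s: 61.18
tcp_pos: [0.4191, -0.3661, 0.1014]
tcp_rot: [0.706, 0.708, 0.0, 0.0]
force: [-0.1, -1.0, -0.8]
opening: 0.0259
t 61.18 tcp [ 419.1 -366.1  101.4] xax [-3.5e-03  1.0e+00  1.0e-04] zax [ 1.e-04  1.e-04 -1.e+00] yaw 90.2 F [-0.1 -1.  -0.8] op 25.9 j [ 0.17  0.4   0.56  1.95 -0.28  0.86  2.45]
HELD green z -10.8 near end y -23.4 => centre y 18.6 x at y0 0.6 width 27.7 skew deg 2.1
PLAN d(m) [ 0.0002 -0.      0.0844] rot [ 0.0001 -0.0001  0.0031] rows>= 3 + 1
```

View pics/w40.png

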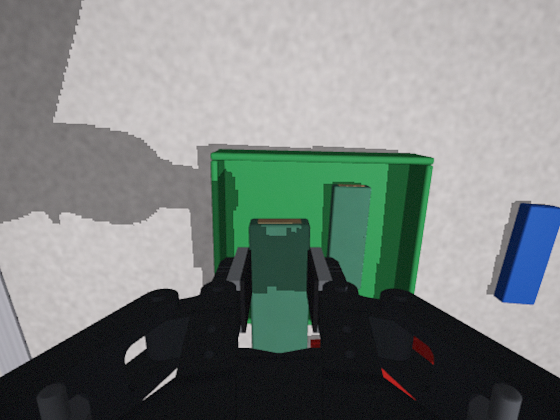

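```bash
python3 -m crank '[[0,0,0.015,0,0,0],[0,0,0.025,0,0,0],[0,0,0.025,0,0,0],[0,0,0.018,0,0,0],[0,0,0.007,0,0,0],[0,0,0,0,0,0],[0,0,0,0,0,0],[0,0,0,0,0,0]]'
python3 -m crank '[[0,0,0,0,0,0],[0,0,0,0,0,0],[0,0,0,0,0,0],[0,0,0,0,0,0],[0,0,-0.01,0,0,0],[0,0,-0.03,0,0,0],[0,0,-0.03,0,0,0],[0,0,-0.03,0,0,0]]' 0.43
python3 - <<'E'
from h import *
st(); p,d,W,c=shot('wrist','w41')
t=toworld(-20,-141); plan(*t,75,97.02)
E
```

```text
time_s: 61.9
tcp_pos: [0.4197, -0.3676, 0.0127]
tcp_rot: [0.706, 0.708, 0.0, 0.001]
force: [-0.3, 0.1, -0.6]
opening: 0.0256
time_s: 62.57
tcp_pos: [0.4181, -0.3665, 0.1127]
tcp_rot: [0.706, 0.708, -0.0, -0.0]
force: [1.2, 0.5, -0.2]
opening: 0.0365
t 62.57 tcp [ 418.1 -366.5  112.7] xax [-1.8e-03  1.0e+00  3.0e-04] zax [-1.1e-03  3.0e-04 -1.0e+00] yaw 90.1 F [ 1.2  0.5 -0.2] op 36.5 j [ 0.16  0.39  0.57  1.94 -0.27  0.89  2.45]
PLAN d(m) [0.3196 0.2028 0.0443] rot [ 0.0088  0.0061 -0.1216] rows>= 11 + 2
```

View pics/w41.png

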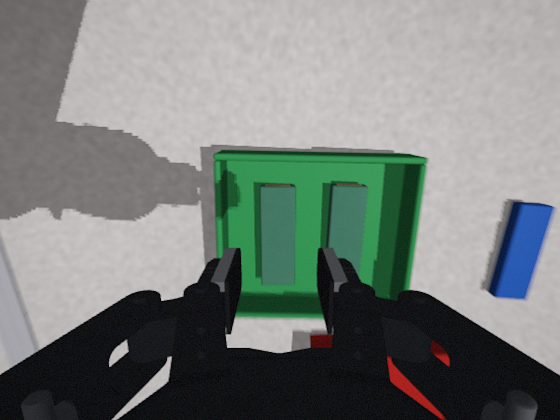

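Both green slats lie in the green tray, at (278,235) and (347,235). Now the red one in lane 1.

```bash
python3 -m crank '[[0.01,0.006,0,0,0,0],[0.02,0.013,0,0,0,0],[0.026,0.0165,0,0,0,0],[0.026,0.0165,0,0,0,0],[0.026,0.0165,0,0,0,0],[0.026,0.0165,0,0,0,0],[0.026,0.0165,0,0,0,0],[0.026,0.0165,0,0,0,0]]' 0.5
python3 -m crank '[[0.026,0.0165,0,0,0,0],[0.026,0.0165,0.01,0,0,0],[0.026,0.0165,0.01,0,0,0],[0.026,0.0165,0.01,0,0,0],[0.02,0.013,0.005,0,0,-0.06],[0.009,0.006,0,0,0,-0.06],[0,0,0,0,0,0],[0,0,0,0,0,0]]'
python3 -m crank '[[0,0,0,0,0,0],[0,0,0,0,0,0],[0,0,0,0,0,0],[0,0,0,0,0,0],[0,0,0,0,0,0],[0,0,0,0,0,0],[0,0,0,0,0,0],[0,0,0,0,0,0]]'
python3 - <<'E'
from h import *
st(); reg('wrist','w42')
t=toworld(-20,-141); plan(*t,10.5,97.02)
E
```

```text
time_s: 63.28
tcp_pos: [0.5361, -0.1774, 0.1104]
tcp_rot: [0.706, 0.708, -0.0, -0.001]
force: [-0.5, 0.1, -0.2]
opening: 0.0428
time_s: 63.95
tcp_pos: [0.6195, -0.0453, 0.0753]
tcp_rot: [0.662, 0.749, -0.001, -0.001]
force: [0.2, -1.3, 0.1]
opening: 0.0425
time_s: 64.62
tcp_pos: [0.6205, -0.0468, 0.0764]
tcp_rot: [0.663, 0.749, 0.0, 0.0]
force: [-0.0, 0.5, 0.5]
opening: 0.0425
t 64.62 tcp [620.5 -46.8  76.4] xax [-1.218e-01  9.926e-01  1.000e-04] zax [ 1.e-04  1.e-04 -1.e+00] yaw 96.99 F [-0.   0.5  0.5] op 42.5 j [-0.32  0.53  0.41  1.79 -0.27  0.87  1.91]
REG red [252, 196, 42, 116, 4567] near end -44.5 centre x -2.5 far 39.0 y(mid) -140.8 w 26.7 ang -0.19 z 21.9
PLAN d(m) [-0.0043  0.0038  0.0659] rot [ 0.0001 -0.     -0.0003] rows>= 2 + 1
```

View pics/w42.png

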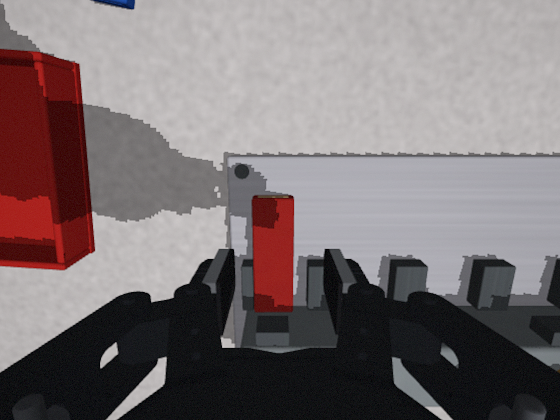

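```bash
python3 -m crank '[[-0.004,0.002,0.015,0,0,0],[0,0,0.02,0,0,0],[0,0,0.018,0,0,0],[0,0,0.01,0,0,0],[0,0,0.003,0,0,0],[0,0,0,0,0,0],[0,0,0,0,0,0],[0,0,0,0,0,0]]' 0.5
python3 -m crank '[[0,0,0,0,0,0],[0,0,0,0,0,0],[0,0,0,0,0,0],[0,0,0,0,0,0],[0,0,0,0,0,0],[0,0,0,0,0,0],[0,0,0,0,0,0],[0,0,0,0,0,0]]' 0.15 70
python3 -m crank '[[0,0,-0.001,0,0,0],[0,-0.005,0,0,0,0],[0,-0.008,0,0,0,0],[0,-0.008,0,0,0,0],[0,-0.008,0,0,0,0],[0,-0.003,0,0,0,0],[0,0,0,0,0,0],[0,0,0,0,0,0]]'
python3 -m crank '[[0,0,-0.01,0,0,0],[0,0,-0.02,0,0,0],[0,0,-0.03,0,0,0],[0,0,-0.025,0,0,0],[0,0,0,0,0,0],[0,0,0,0,0,0],[0,0,0,0,0,0],[0,0,0,0,0,0]]'
python3 - <<'E'
from h import *
s=st(); held('w43'); plan(581,-261,100,93)
E
```

```text
time_s: 65.33
tcp_pos: [0.6241, -0.0507, 0.0116]
tcp_rot: [0.663, 0.749, 0.001, 0.001]
force: [0.4, 0.2, 0.5]
opening: 0.0425
time_s: 66.0
tcp_pos: [0.624, -0.0506, 0.012]
tcp_rot: [0.663, 0.749, 0.001, 0.001]
force: [-1.8, 0.1, 6.4]
opening: 0.0255
time_s: 66.67
tcp_pos: [0.5903, -0.0547, 0.0119]
tcp_rot: [0.663, 0.749, -0.0, -0.001]
force: [-0.9, -0.0, 7.2]
opening: 0.0254
time_s: 67.33
tcp_pos: [0.5891, -0.0542, 0.0946]
tcp_rot: [0.663, 0.749, -0.001, -0.002]
force: [-0.3, 1.1, -0.6]
opening: 0.0258
t 67.33 tcp [589.1 -54.2  94.6] xax [-1.221e-01  9.925e-01  6.000e-04] zax [-4.3e-03  1.0e-04 -1.0e+00] yaw 97.01 F [-0.3  1.1 -0.6] op 25.8 j [-0.33  0.46  0.43  1.86 -0.24  0.88  1.91]
HELD red z -9.8 near end y -23.9 => centre y 18.1 x at y0 0.7 width 26.6 skew deg 1.86
PLAN d(m) [-0.2042 -0.0334 -0.0055] rot [-0.0043 -0.0003  0.07  ] rows>= 6 + 1
```

View pics/w43.png

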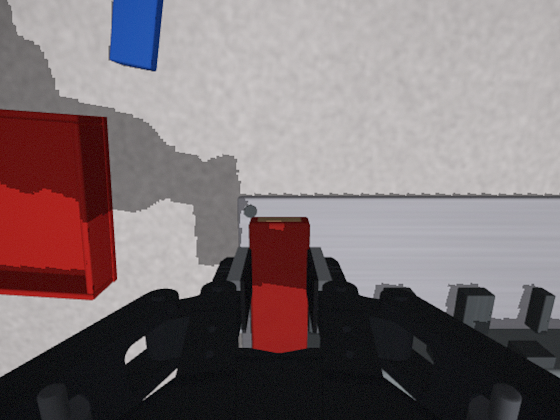

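```bash
python3 -m crank '[[-0.012,-0.002,0,0,0,0],[-0.028,-0.005,-0.002,0,0,0],[-0.035,-0.006,-0.002,0,0,0],[-0.035,-0.006,-0.002,0,0,0],[-0.035,-0.006,0,0,0,0],[-0.03,-0.005,0,0,0,0],[-0.018,-0.003,0,0,0,0.03],[-0.011,0,0,0,0,0.04]]'
python3 -m crank '[[0,0,0,0,0,0],[0,0,0,0,0,0],[0,0,0,0,0,0],[0,0,0,0,0,0],[0,0,0,0,0,0],[0,0,0,0,0,0],[0,0,0,0,0,0],[0,0,0,0,0,0]]'
python3 - <<'E'
from h import *
s=st(); 
p,d,W,c=shot('wrist','w44')
m=hsvmask(p,'red')&(abs(W[...,2]-.035)<.003); q=W[m]*1000; print(len(q),np.percentile(q,[1,99],axis=0))
m=hsvmask(p,'red')&(abs(W[...,2]-.005)<.002); q=W[m]*1000; print(len(q),np.percentile(q,[1,99],axis=0))
E
```

```text
time_s: 68.05
tcp_pos: [0.5806, -0.2659, 0.1019]
tcp_rot: [0.692, 0.722, -0.001, -0.0]
force: [-0.8, -0.7, -0.6]
opening: 0.0256
time_s: 68.72
tcp_pos: [0.5831, -0.2604, 0.1025]
tcp_rot: [0.688, 0.726, 0.0, -0.0]
force: [0.0, -1.0, -0.6]
opening: 0.0257
t 68.72 tcp [ 583.1 -260.4  102.5] xax [-5.290e-02  9.986e-01  2.000e-04] zax [ 1.e-04  2.e-04 -1.e+00] yaw 93.03 F [ 0.  -1.  -0.6] op 25.7 j [-0.02  0.53  0.48  1.74 -0.3   0.94  2.21]
3670 [[ 533.36330713 -335.03607195   32.25760769]
 [ 659.84599571 -184.5742039    36.26783714]]
15291 [[ 543.20787778 -329.69588452    3.41669116]
 [ 645.70103476 -189.54109914    6.51203114]]
```

View pics/w44.png

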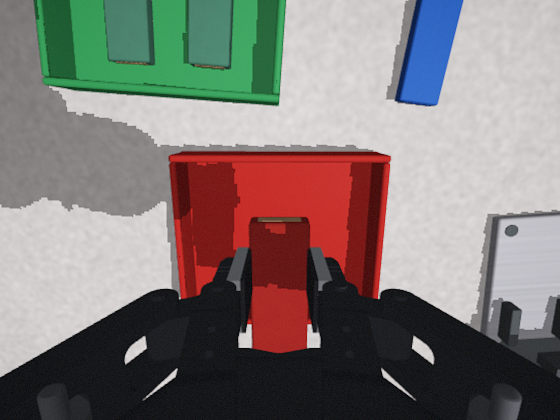

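```bash
python3 -m crank '[[0,-0.003,0.015,0,0,0],[0,0,0.025,0,0,0],[0,0,0.025,0,0,0],[0,0,0.018,0,0,0],[0,0,0.007,0,0,0],[0,0,0,0,0,0],[0,0,0,0,0,0],[0,0,0,0,0,0]]'
python3 -m crank '[[0,0,0,0,0,0],[0,0,0,0,0,0],[0,0,0,0,0,0],[0,0,0,0,0,0],[0,0,-0.01,0,0,0],[0,0,-0.03,0,0,0],[0,0,-0.03,0,0,0],[0,0,-0.03,0,0,0]]' 0.6
python3 -m crank '[[0,0.02,-0.02,0,0,0],[0,0.02,-0.02,0,0,0],[0.02,0.02,-0.02,0,0,0],[0.03,0.01,0,0,0,0],[0.03,0,0,0,0,0],[0,0,0,0,0,0],[0,0,0,0,0,0],[0,0,0,0,0,0]]'
python3 - <<'E'
from h import *
st(); shot('wrist','w45'); p,d,W,c=shot('top','t45'); shot('scene','s45')
for s in slats(p,W,0.003,0.03,('red','green','blue','yellow')): print(s)
Q=topress(W); m=(Q[...,2]>58)&(Q[...,2]<68)&(Q[...,0]<10)&(Q[...,0]>-80)&(Q[...,1]>115)&(Q[...,1]<165)
print('handle',np.percentile(Q[m],[2,98],axis=0))
E
```

```text
time_s: 69.43
tcp_pos: [0.5812, -0.2619, 0.0139]
tcp_rot: [0.688, 0.725, 0.0, 0.001]
force: [0.4, 0.1, -0.2]
opening: 0.0255
time_s: 70.1
tcp_pos: [0.5795, -0.2611, 0.1138]
tcp_rot: [0.688, 0.725, -0.0, -0.0]
force: [0.9, 0.2, 0.4]
opening: 0.0511
time_s: 70.77
tcp_pos: [0.6454, -0.1779, 0.1729]
tcp_rot: [0.688, 0.725, -0.0, 0.0]
force: [0.1, -0.7, 0.4]
opening: 0.051
t 70.77 tcp [ 645.4 -177.9  172.9] xax [-5.260e-02  9.986e-01 -8.000e-04] zax [ 0.e+00 -8.e-04 -1.e+00] yaw 93.01 F [ 0.1 -0.7  0.4] op 51.0 j [-0.16  0.5   0.49  1.61 -0.26  1.09  2.02]
('red', np.int32(84), 610.2, -185.0, 98.4, 2.1, 2.84, np.float64(16.6), array([ 613. , -184.7]))
('red', np.int32(87), 630.7, -207.1, 58.6, 20.1, -1.9, np.float64(5.7), array([ 637.9, -205.1]))
('green', np.int32(522), 437.9, -386.3, 117.6, 50.2, -1.79, np.float64(6.0), array([ 431.9, -391.5]))
('yellow', np.int32(327), 337.6, 65.2, 83.2, 26.4, 64.77, np.float64(12.3), array([337.2,  65.5]))
handle [[-28.90439039 118.78415354  58.21307247]
 [-14.96521258 159.57915707  67.22234506]]
```

View pics/w45.png

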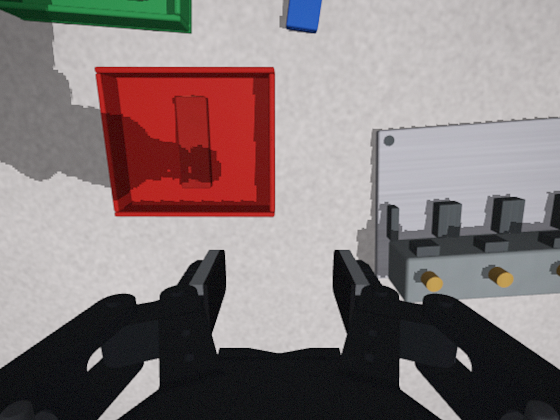

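View pics/t45.png

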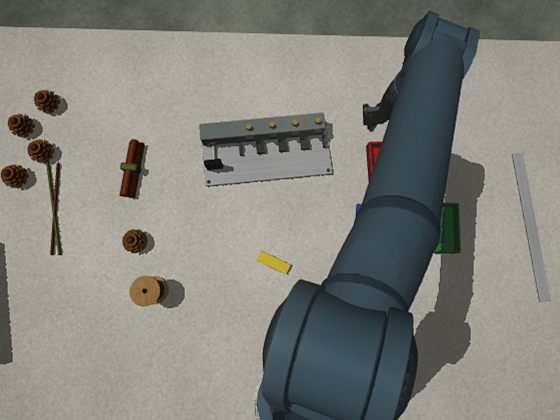

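View pics/s45.png

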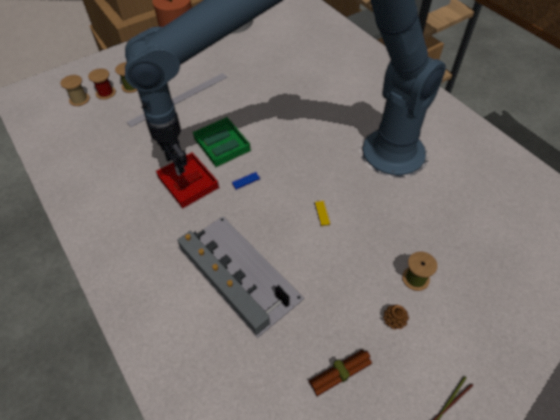

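Run:
```python
from bench import job
print(job.close_job())
```

```text
the job is handed in; nothing more can be done
None
```

The job is handed in, at about 71 s of the 210 s. Three slats were on the table, two green and one red, and I put them in lanes 4, 3 and 1.

**Registering:** I pushed each slat against both stops until the arm stalled. Just before the pull, and again with the handle out, the top camera put all three within about 1 mm and 1.5° of their places. I counted on the wrist and top views for this, because the scene view showed only part of each slat.

**Handle:** I pulled it about 45 mm to its stop, where the force rose to 15 N. I held it there and brought it home.

**Last check before handing in:** the wrist camera showed the red slat flat in the red tray and both green slats flat in the green tray. The handle read home. The spool, pine cone, cinnamon bundle and the blue and yellow look-alikes looked unmoved, and the gripper was clear of everything.

**What went wrong or disagreed:**
- **Fingertips:** they sat roughly 20 to 30 mm further back than the description says, so the first grasp closed above the slat. I measured them with the wrist camera and used lower heights after that.
- **First slat:** its far end caught the nose over lane 4 on the way down, with a wrist force of about 28 N, and it tipped about 32° in the grip. I laid it flat again on the bed and registered it normally.

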